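# Load two cordless probes into a dry-block calibrator and start it

### The arm

A 6-joint arm with a two-finger parallel gripper is mounted at the origin on a cart in front of the work surface, level with it; the furniture and walls round the work are solid. World frame = base frame: x ahead of the robot, y to its left, z up, the work surface at z = 0. Lengths are in m, angles in rad, forces in N, time in s.
With the tool pointing down it reaches from about 0.3 to 0.875 m from the base axis. Payload 6.4 kg.
Tool frame: the origin (TCP) lies midway between the tips of the shut fingers; the grasp point (between the pads) lies 19 mm behind it (ctrl.pinch_z is the distance from the TCP to the grasp point, in m); z points along the fingers, y is the line along which they close (so a half turn about z gives the same grasp; the last joint's range is limited). The gripper opens to 85 mm and grips with 20 to 120 N. Pads are 22 mm wide; open, the fingers measure 114 mm over their backs; the gripper's body (76 mm by 85 mm) begins 54 mm behind the grasp point. The pads swing forward as they close: fully open they stand 13 mm farther back than shut.
Start: joints at [1.007, 0.181, 1.607, -0, 1.354, -0.206], TCP at [0.201, 0.539, 0.231] pointing down, gripper open.
Joint ranges: [-2.99, 2.99], [-0.89, 2.07], [0.3, 2.58], [-1.14, 4.28], [0, 2.63], [-3.12, 3.12]. Speed limits (rad/s): [2.57, 2.57, 3.01, 3.14, 3.14, 3.14].

### API

Orientations are given as a unit quaternion [w, x, y, z].
In Python, from bench import ctrl gives the robot as it stands.
- The arm moves only by the tool apply_moves, never from a script. Its argument "moves" is a list of rows, each an object with "jaw": the opening, from 0 (shut) to 1 (fully open); "offset": the shift along the tool's x, y, z in mm, a list of three; "rot": the turn, a rotation vector about the tool's x, y, z in degrees, a list of three. In form: [{"jaw": jaw, "offset": [dx, dy, dz], "rot": [ax, ay, az]}, ...]. A call has exactly 5 rows; each row shifts and turns the commanded pose from where the row before left it, along the tool's axes as they then stand; what a row does not reach is not made up. A row lasts 1/8 s, in which the tool goes at most 62.5 mm and 10.7 degrees, less where a joint would pass 70% of its speed; a pose out of reach is approached as far as the arm can. A call is refused whole if a number of a shift passes 62.5 or a number of a turn 10.7, either way. A call with a gripper value outside its range is refused whole. The fingers move at their own pace and stop on an object; the grip force is fixed at half the most. Time passes only in rows, so rows that do not move let the fingers close, or fill a call up. It gives the time, the measured TCP pose, the force, the opening and the grip force at its end, in the units of the state.
- ctrl.get_obs(): the state, without advancing time (a new reading comes with each control period).
- ctrl.camera(name): name is "scene" or "top" or "wrist"; returns (picture, depth): 480x640x3 uint8, red, green, blue; 480x640 float32, m along the optical axis (not along the pixel's ray), 0 where there is no reading.
- ctrl.camera_params(name): a dict with "K" (3x3 intrinsics, pixels), "cam_to_world" (4x4, takes a point from camera to world coordinates); the wrist camera has in their place "mount" (4x4, takes a point from camera to tool coordinates, whose origin is the TCP and whose axes are the flange's). Camera axes: x right, y down, z forward; pixel columns grow to the right and rows downward; lengths in m; the calibration is good to about 2 mm. A picture is of the moment at which its call begins: read the wrist's pose just before it. camera_params takes no time and is no camera call.
- ctrl.hand_in(): hands the job in; it is judged then, once.
Trained networks look in the newest picture that a camera, given by its name, has taken for a name from the list of things; names that differ only in an ending like _2 or _b are one class to them, and where a whole thing is asked for, a point or a joint stands for the part that bears it (a point fixed in the world has none). Each returns a list of dicts, best first, with "score" (0 to 1); they miss things now and then, are a little off and sometimes report something else, mostly with a low value. They report only what shows in the picture. A call takes as long as a camera call. They do not tell look-alikes from the thing itself.
- ctrl.outline_of(camera, target): "region" (480x640 bool, what is visible of it) and "position" ([column, row] in pixels, amid what is visible of it).
The state is a dict: "time_s": time; "q": joint angles; "dq": joint speeds; "joint_efforts": joint torques, N m; "eef_pos": TCP position; "eef_rot": TCP orientation; "wrist_force": force on the tool from outside, world axes, zero at the start; "torque": the same for the moment, N m; "opening": opening from 0.0 (shut) to 1.0 (fully open); "grasp_force": force on a finger pad.
Only numpy, scipy, OpenCV 4.12 (cv2) and the standard library are available. Lean on these libraries where they do the work, as an engineer would, in place of code of your own. Each camera call takes 0.05 s, during which the arm holds its last target. There are 200 camera calls.

### The job

Push the calibrator's dust shutter all the way back up its slope to uncover the wells, then put the red probe in the well marked red and the blue probe in the well marked blue, each pushed fully home. When both are seated, throw the orange start lever all the way over, away from the robot. Leave the yellow probe in the rack, and do not move the white cup.

Things in the scene. Friction and masses are not known exactly. Their poses are not given: they have to be found in the camera images.
- console: White dry-block calibrator fixed to the bench, 168x240x165 mm with its lever. Origin: on the bench, 56 mm behind its front; x to its rear, y to its left, z up. Above the origin, 120 mm up, is the centre of its sloping aluminium face (120 mm along the slope x 160 wide), tilted 25 degrees towards the robot: front edge 95 mm high, rear top 146. A grey pod on its left, 60 mm high, bears the start lever.
- red_well (a point): Centre of the left well's mouth, in the plane of the sloping face; red ring, and a red dot below it. Round hole 12 mm wide, 3 mm chamfer, 92 mm deep. Axes: z is the well's axis pointing out (25 degrees from vertical, leaning to the robot), x up the slope, y along the face to the left.
- blue_well (a point): Same for the right well, marked with a blue ring and dot, 80 mm to the right of the red well. Axes as for red_well.
- shutter (a joint): Travel of the dust shutter (m): 0 = down, over both wells; 0.040 = fully back up the slope, wells open. Slides along red_well's +x with about 1.5 N of friction and stays where left. A dark strip 30 mm (along the slope) x 140 mm, its top 6 mm above the face, with a black upright grip block in its middle, between the wells.
- shutter_grip (a point): Point on the axis of the shutter's black grip block, 30 mm out from the sloping face. The block is 14 mm wide across the slope (y), 22 mm along it (x), and ends 40 mm out from the face. Moves with the shutter. Axes as for red_well.
- start_lever (a joint): Angle of the orange start lever (rad): 0 = leaning towards the robot (off), 1.0 = thrown over away from the robot (on). It turns in the console's x-z plane and stays where it is left.
- start_lever_tip (a point): Centre of the orange ball (26 mm) at the end of the lever, 80 mm from its axle. The axle runs along the console's y, 82 mm above the bench, at x = 5, y = 119 mm of the console. The lever leans 0.5 rad before vertical when off, 0.5 rad beyond when on; about 1 N at the ball turns it. Ball 152 mm above the bench at either end, 162 midway.
- red_probe: Cordless probe, red head, loose, about 70 g, 145 mm long: smooth round head 22 mm thick and 60 long, below it a steel stem 10 mm thick and 85 long. Origin: on the axis at the shoulder between them; z points to the head's end (head z = 0 to 60 mm, tip z = -85). Starts upright in the rack, shoulder on its deck 91 mm up. Fully home in a well, the shoulder lies on the sloping face.
- blue_probe: As the red probe, with a blue head.
- yellow_probe: As the red probe, with a yellow head; it stays in the rack.
- probe_rack: Clear two-tier tube rack holding three probes, fixed to the bench, 76x224x91 mm, long along its y. Origin: centre of its underside. The probes stand in its middle row at y = -94, 0 and 94 mm, in any order, in openings about 13 mm square. Glass tubes in its back row barely rise above the deck.
- cup: White plastic cup, loose, 61 mm in diameter and 66 mm high, standing on the bench near the robot. Origin: centre of its underside. To be left where it is.
Things that resemble listed ones, but are neither listed nor needed, are in the scene too. Of the things that look like the red_probe, the smaller one is meant.

How it is judged:
On the way, in this order (a step that is already met when the one before it is completed fails the run):
1. the shutter is pushed back, within 5 mm of its stop (value of joint shutter above 0.035 m), for 0.2 s.
2. the red probe is seated in the red well and the blue probe in the blue well, while the lever is still off (distance between red_probe and red_well below 0.006 m and angle between the z axis of red_probe and the z axis of red_well, either way round below 0.09 rad and distance between blue_probe and blue_well below 0.006 m and angle between the z axis of blue_probe and the z axis of blue_well, either way round below 0.09 rad and value of joint start_lever below 0.5 rad), for 0.2 s.
3. the start lever is thrown over (value of joint start_lever above 0.85 rad), for 0.2 s.
At the end, for the whole second after the job is handed in: Red probe in the red well, blue probe in the blue well, each shoulder within 6 mm of the well's mouth and in line within 0.09 rad, at rest; shutter within 5 mm of its upper stop; lever at 0.85 rad or more; yellow probe moved under 20 mm, cup under 30 mm (distance between red_probe and red_well below 0.006 m and angle between the z axis of red_probe and the z axis of red_well, either way round below 0.09 rad and distance between blue_probe and blue_well below 0.006 m and angle between the z axis of blue_probe and the z axis of blue_well, either way round below 0.09 rad and value of joint shutter above 0.035 m and value of joint start_lever above 0.85 rad and linear speed of each of red_probe, blue_probe below 0.02 m/s and distance of yellow_probe from where it was at the start of the episode below 0.02 m and distance of cup from where it was at the start of the episode below 0.03 m); the robot touches nothing.
It fails at once if the yellow probe is moved from its place in the rack by more than 20 mm (distance of yellow_probe from where it was at the start of the episode above 0.02 m).
It fails at once if the cup is moved by more than 30 mm (distance of cup from where it was at the start of the episode above 0.03 m).
It also fails if it takes over 72 s, if anything falls off the work surface, if the arm or the gripper's body presses on something with over 40 N, if the wrist force passes 120 N, or if a joint passes its speed limit or range.

## Working session

There is one attempt and no reset: what is moved stays moved. The work goes in short steps, Python scripts to look and compute and a tool call to move; the robot and the scene stay as the last step left them, time stands still between calls to the robot, and variables do not carry over. Pictures are saved under pics/ and viewed, at most 12 in all, crops included, and the job is handed in when it is done.

Besides the shell and the picture viewer there is one more tool, called after ">>>" as a command line: name --argument value ..., lists and objects as JSON in quotes. apply_moves: Moves the arm, as the interface text tells. Its arguments: {"type":"object","properties":{"moves":{"type":"array"}},"required":["moves"]}

```bash
ls; mkdir -p pics; python3 - <<'E'
from bench import ctrl
import cv2,numpy as np
o=ctrl.get_obs();print(o['time_s'],o['eef_pos'],o['eef_rot'],ctrl.pinch_z)
for n in ('scene','top'):
    im,d=ctrl.camera(n);cv2.imwrite(f'pics/{n}0.png',im[:,:,::-1]);np.savez(f'pics/{n}0.npz',d=d,im=im)
    print(n,ctrl.camera_params(n))
print(ctrl.camera_params('wrist'))
E
```

```text
pics
0.0 [0.20103729 0.53811724 0.23035933] [-3.56913722e-04  1.77956411e-01  9.84037971e-01 -8.12094077e-04] 0.0187
scene {'K': array([[463.31256681,   0.        , 322.70616463],
       [  0.        , 463.31256681, 237.11903977],
       [  0.        ,   0.        ,   1.        ]]), 'cam_to_world': array([[ 0.49767252, -0.48905595,  0.71634234, -0.15312448],
       [-0.86725328, -0.29382751,  0.40191683, -0.28987881],
       [ 0.01392127, -0.8212732 , -0.57036525,  0.64182772],
       [ 0.        ,  0.        ,  0.        ,  1.        ]])}
top {'K': array([[620.3793544 ,   0.        , 315.55395529],
       [  0.        , 620.3793544 , 232.52205904],
       [  0.        ,   0.        ,   1.        ]]), 'cam_to_world': array([[ 4.77651176e-03, -9.93954003e-01,  1.09693318e-01,
         3.57202726e-01],
       [-9.99988534e-01, -4.78501762e-03,  1.85695692e-04,
         1.08383149e-01],
       [ 3.40311483e-04, -1.09692947e-01, -9.93965463e-01,
         1.40989064e+00],
       [ 0.00000000e+00,  0.00000000e+00,  0.00000000e+00,
         1.00000000e+00]])}
{'K': array([[361.97476169,   0.        , 319.84881049],
       [  0.        , 361.97476169, 235.57684208],
       [  0.        ,   0.        ,   1.        ]]), 'mount': array([[ 4.48415686e-04, -9.60884640e-01, -2.76948566e-01,
         6.99433996e-02],
       [ 9.99999506e-01,  6.76635872e-04, -7.28487439e-04,
         8.42276400e-04],
       [ 8.87385724e-04, -2.76948102e-01,  9.60884468e-01,
        -1.42886153e-01],
       [ 0.00000000e+00,  0.00000000e+00,  0.00000000e+00,
         1.00000000e+00]])}
```

View pics/scene0.png

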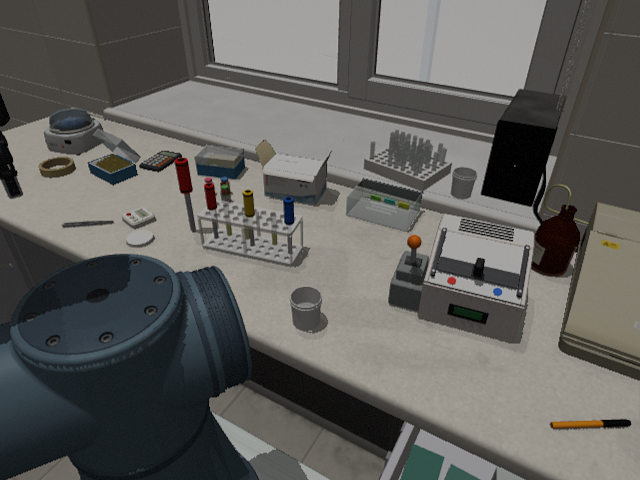

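View pics/top0.png

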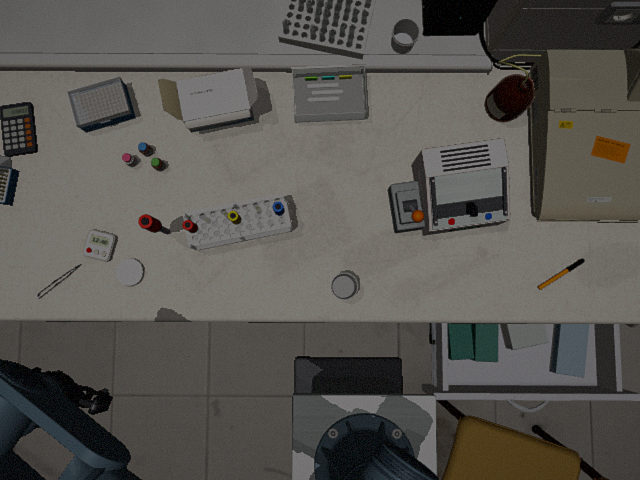

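The scene picture shows the console at (475,275), with its grip block at (479,268), red dot (452,281), blue dot (498,292) and lever ball (414,242). The cup is at (306,308). The rack probes are red (210,190), yellow (249,203) and blue (289,210).

These could be taken for the red probe:
- the red probe in the rack: scene (210,190), top (190,226)
- the larger red tool beside the rack: scene (184,175), top (149,222)
- the small red-capped vial: top (127,158)

I choose the one in the rack, since it is the smaller one and sits in the rack's middle row.

```bash
cat > h.py <<'E'
from bench import ctrl
import cv2,numpy as np
from scipy.spatial.transform import Rotation as R
def T_tool():
    o=ctrl.get_obs();T=np.eye(4);q=np.array(o['eef_rot']);T[:3,:3]=R.from_quat(q[[1,2,3,0]]).as_matrix();T[:3,3]=o['eef_pos'];return T
def pose(n):
    p=ctrl.camera_params(n)
    return p['K'],(T_tool()@p['mount'] if n=='wrist' else p['cam_to_world'])
def cloud(n,d,K,M):
    v,u=np.mgrid[:480,:640]
    c=np.stack([(u-K[0,2])*d/K[0,0],(v-K[1,2])*d/K[1,1],d],-1)
    return c@M[:3,:3].T+M[:3,3]
def ray(K,M,u,v):
    r=M[:3,:3]@np.array([(u-K[0,2])/K[0,0],(v-K[1,2])/K[1,1],1]);return M[:3,3],r
def at_z(K,M,u,v,z):
    o,r=ray(K,M,u,v);return o+r*(z-o[2])/r[2]
def proj(K,M,p):
    c=np.linalg.inv(M)@np.append(p,1);c=K@c[:3];return c[:2]/c[2]
E
python3 - <<'E'
from h import *
np.set_printoptions(precision=4,suppress=True)
for n in ('top','scene'):
    z=np.load(f'pics/{n}0.npz');K,M=pose(n);P=cloud(n,z['d'],K,M)
    for t in ('console','red_probe','blue_probe','yellow_probe','probe_rack','cup','start_lever_tip','shutter_grip'):
        for r in ctrl.outline_of(n,t)[:3]:
            m=r['region']&(z['d']>0);q=P[m]
            if r['score']<.3 or not len(q):continue
            hi=q[q[:,2]>np.percentile(q[:,2],95)-.004]
            print(n,t,round(r['score'],2),np.round(r['position']),m.sum(),'med',np.median(q,0),'topmean',hi.mean(0))
            if t in('console','probe_rack') and n=='top':
                print(cv2.minAreaRect((q[:,:2]).astype(np.float32)))
    o=(cv2.resize(z['im'][150:310,120:360],(720,480),interpolation=cv2.INTER_CUBIC))
    if n=='scene':
        o=cv2.resize(z['im'][130:270,160:320],(640,560),interpolation=cv2.INTER_CUBIC);cv2.imwrite('pics/crop.png',o[:,:,::-1])
E
```

```text
top console 0.85 [456. 190.] 9189 med [ 0.591  -0.1821  0.1246] topmean [ 0.64   -0.1934  0.1492]
((0.6181773543357849, -0.19852739572525024), (0.2050916999578476, 0.28835225105285645), 8.308136940002441)
top console 0.53 [470. 198.] 4084 med [ 0.5741 -0.2111  0.1234] topmean [ 0.6041 -0.206   0.1448]
((0.5736872553825378, -0.213955819606781), (0.10720433294773102, 0.16795291006565094), 7.7877373695373535)
top red_probe 0.62 [190. 226.] 161 med [0.5096 0.3666 0.1475] topmean [0.5107 0.37   0.1521]
top yellow_probe 0.47 [233. 214.] 116 med [0.5291 0.2761 0.1493] topmean [0.5303 0.2782 0.1512]
top probe_rack 0.56 [234. 224.] 3579 med [0.526  0.277  0.0895] topmean [0.5288 0.2782 0.0935]
((0.5377396941184998, 0.28099524974823), (0.09395405650138855, 0.22495907545089722), 11.13356876373291)
top cup 0.57 [342. 283.] 610 med [0.3906 0.0456 0.0288] topmean [0.3905 0.0472 0.0659]
top start_lever_tip 0.7 [415. 214.] 141 med [ 0.5319 -0.0962  0.1634] topmean [ 0.5308 -0.0978  0.1678]
top shutter_grip 0.9 [469. 208.] 878 med [ 0.5549 -0.2111  0.1189] topmean [ 0.5444 -0.2157  0.1488]
top shutte
[... 558 characters left out ...]
-0.0979  0.1663]
scene yellow_probe 0.62 [248. 207.] 271 med [0.5226 0.2765 0.1159] topmean [0.5248 0.2773 0.1501]
scene probe_rack 0.66 [255. 233.] 4350 med [0.5202 0.2705 0.0309] topmean [0.5235 0.275  0.0908]
scene cup 0.78 [304. 309.] 1231 med [0.3832 0.0476 0.042 ] topmean [0.3872 0.0484 0.0641]
scene cup 0.57 [208. 202.] 335 med [0.5045 0.3686 0.117 ] topmean [0.5074 0.3708 0.1501]
scene start_lever_tip 0.68 [415. 243.] 222 med [ 0.5247 -0.0976  0.157 ] topmean [ 0.5254 -0.0982  0.1664]
scene shutter_grip 0.73 [207. 198.] 249 med [0.5036 0.3676 0.1262] topmean [0.5069 0.3706 0.1503]
scene shutter_grip 0.64 [480. 272.] 1296 med [ 0.5503 -0.2161  0.1176] topmean [ 0.5389 -0.2156  0.147 ]
```

View pics/crop.png

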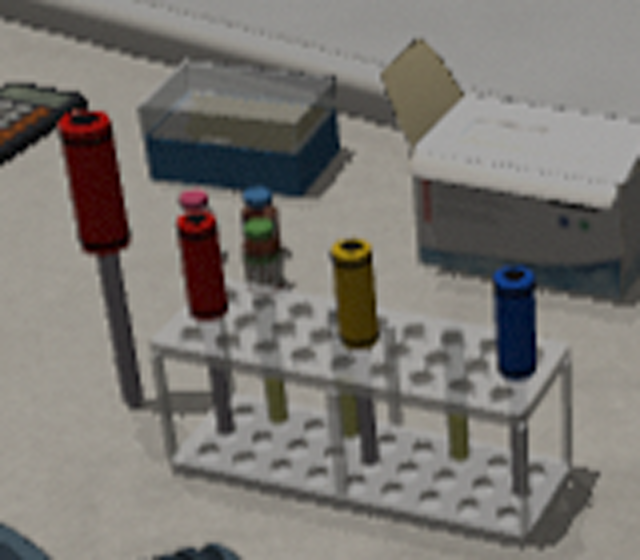

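The crop confirms the choice. The smaller red probe stands in the rack at crop (200,265). The bigger red look-alike stands outside it at (95,180), yellow is at (353,290) and blue at (515,320).

Next I fit the console's face and plan the approach.

```bash
cat >> h.py <<'E'
np.set_printoptions(precision=4,suppress=True)
def wellrot(yaw,tilt=25):
    """tool orientation: x down the slope to the robot, y console left, z into the face"""
    return (R.from_euler('z',yaw,degrees=True)*R.from_euler('y',-tilt,degrees=True)*R.from_matrix(np.diag([-1.,1,-1]))).as_matrix()
def plan(p,Rt,step=60,n=None):
    T=T_tool();d=np.asarray(p)-T[:3,3];rv=R.from_matrix(T[:3,:3].T@Rt).as_rotvec(degrees=True)
    n=n or int(np.ceil(max(np.abs(d).max()*1000/step,np.linalg.norm(d)*1000/62,np.linalg.norm(rv)/10.5,1)))
    r=rv/n;A=T[:3,:3].copy()
    print('rows',n,'rot/row',np.round(r,2),'total mm',np.round(T[:3,:3].T@d*1000,1))
    for i in range(n):
        print(np.round(A.T@d*1000/n,1).tolist());A=A@R.from_rotvec(r,degrees=True).as_matrix()
E
python3 - <<'E'
from h import *
for n in ('top','scene'):
    z=np.load(f'pics/{n}0.npz');K,M=pose(n);P=cloud(n,z['d'],K,M)
    c=np.array([.59,-.21]);q=P[(z['d']>0)&(np.abs(P[...,0]-.575)<.05)&(np.abs(P[...,1]+.213)<.06)&(P[...,2]>.08)]
    best=None;g=np.random.default_rng(0)
    for _ in range(600):
        a,b,e=q[g.choice(len(q),3,replace=False)];nn=np.cross(b-a,e-a);l=np.linalg.norm(nn)
        if l<1e-6: continue
        nn/=l;s=np.abs((q-a)@nn)<.002
        if best is None or s.sum()>best.sum():best=s
    w=q[best];m=w.mean(0);nn=np.linalg.svd(w-m,full_matrices=False)[2][2];nn*=np.sign(nn[2])
    print(n,best.sum(),len(q),'n',nn,'tilt',np.degrees(np.arccos(nn[2])),'yaw',np.degrees(np.arctan2(-nn[1],-nn[0])),m)
plan([.50,-.213,.25],wellrot(8.5))
E
```

```text
top 1184 2829 n [-0.422  -0.0658  0.9042] tilt 25.28642363777601 yaw 8.867499178253116 [ 0.5825 -0.2121  0.1241]
scene 2151 3680 n [-0.4178 -0.0611  0.9065] tilt 24.97455104296773 yaw 8.32017353646581 [ 0.5802 -0.2148  0.123 ]
rows 14 rot/row [-0.45 -1.75 -2.04] total mm [-543.  -599.4  -18.7]
[-38.8, -42.8, -1.3]
[-37.3, -44.2, -0.5]
[-35.7, -45.5, 0.2]
[-34.0, -46.7, 0.9]
[-32.3, -47.9, 1.6]
[-30.5, -49.0, 2.2]
[-28.7, -50.1, 2.7]
[-26.8, -51.1, 3.1]
[-24.9, -52.0, 3.5]
[-22.9, -52.9, 3.8]
[-20.9, -53.7, 4.1]
[-18.8, -54.5, 4.2]
[-16.7, -55.1, 4.3]
[-14.6, -55.7, 4.4]
```

>>> apply_moves --moves '[{"jaw": 0,"offset": [-39,-43,-1],"rot": [-0.45,-1.75,-2.04]},{"jaw": 0,"offset": [-37,-44,0],"rot": [-0.45,-1.75,-2.04]},{"jaw": 0,"offset": [-36,-46,0],"rot": [-0.45,-1.75,-2.04]},{"jaw": 0,"offset": [-34,-47,1],"rot": [-0.45,-1.75,-2.04]},{"jaw": 0,"offset": [-32,-48,2],"rot": [-0.45,-1.75,-2.04]}]'

```text
time_s: 1.52
eef_pos: [0.3082, 0.2677, 0.2372]
eef_rot: [0.08, 0.088, 0.993, 0.006]
wrist_force: [0.8, -0.3, 0.8]
opening: 0.0
grasp_force: 0.0
```

>>> apply_moves --moves '[{"jaw": 0,"offset": [-30.5,-49,2],"rot": [-0.45,-1.75,-2.04]},{"jaw": 0,"offset": [-28.7,-50,2.7],"rot": [-0.45,-1.75,-2.04]},{"jaw": 0,"offset": [-27,-51,3],"rot": [-0.45,-1.75,-2.04]},{"jaw": 0,"offset": [-25,-52,3.5],"rot": [-0.45,-1.75,-2.04]},{"jaw": 0,"offset": [-23,-53,4],"rot": [-0.45,-1.75,-2.04]}]'

```text
time_s: 2.15
eef_pos: [0.4156, -0.001, 0.2446]
eef_rot: [0.158, -0.001, 0.987, 0.011]
wrist_force: [1.5, -0.7, 0.3]
opening: -0.002
grasp_force: 0.0
```

>>> apply_moves --moves '[{"jaw": 0,"offset": [-21,-54,4],"rot": [-0.45,-1.75,-2.04]},{"jaw": 0,"offset": [-19,-54.5,4],"rot": [-0.45,-1.75,-2.04]},{"jaw": 0,"offset": [-17,-55,4],"rot": [-0.45,-1.75,-2.04]},{"jaw": 0,"offset": [-14.6,-55.7,4],"rot": [-0.45,-1.75,-2.04]},{"jaw": 0,"offset": [0,0,0],"rot": [0,0,0]}]'

```text
time_s: 2.78
eef_pos: [0.5007, -0.2177, 0.2499]
eef_rot: [0.216, -0.07, 0.974, 0.015]
wrist_force: [-0.1, 0.7, -0.2]
opening: 0.002
grasp_force: 0.0
```

```bash
python3 - <<'E'
from h import *
o=ctrl.get_obs();print(o['time_s'],T_tool(),o['q'],o['wrist_force'])
im,d=ctrl.camera('wrist');K,M=pose('wrist')
cv2.imwrite('pics/w1.png',im[:,:,::-1]);np.savez('pics/w1.npz',im=im,d=d,K=K,M=M)
plan([.50,-.213,.25],wellrot(8.6))
E
```

```text
2.775 [[-0.8969 -0.1437  0.4183  0.5007]
 [-0.1303  0.9896  0.0604 -0.2177]
 [-0.4226 -0.0003 -0.9063  0.2499]
 [ 0.      0.      0.      1.    ]] [-0.8458 -0.1301  1.9485  0.4059  1.1072 -2.7047] [-0.1064  0.6911 -0.1895]
rows 1 rot/row [-0.05 -0.04 -0.25] total mm [-0.2  2.4 -0.2]
[-0.2, 2.4, -0.2]
```

View pics/w1.png

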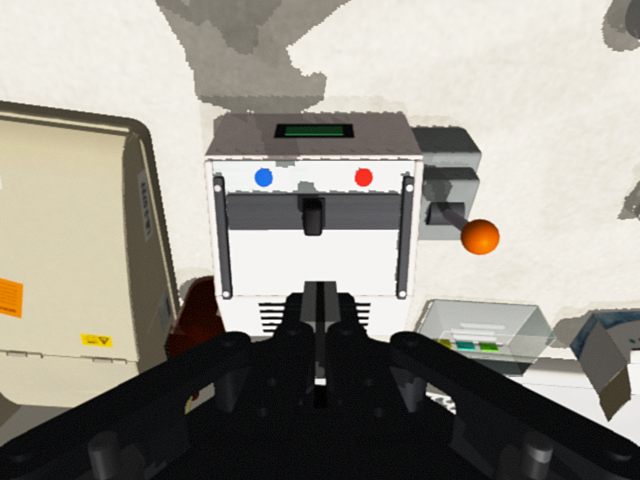

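The wrist view shows the closed shutter strip with its grip block at (313,215), the blue dot at (264,177), the red dot at (364,177) and the lever ball at (480,237). It is turned so that up in the picture is towards the robot.

```bash
python3 - <<'E'
from h import *
z=np.load('pics/w1.npz');im,d,K,M=[z[k] for k in('im','d','K','M')];P=cloud('w',d,K,M)
hsv=cv2.cvtColor(im,cv2.COLOR_RGB2HSV);H,S,V=[hsv[...,i].astype(int) for i in range(3)]
def blob(mask,box):
    m=np.zeros_like(mask);a,b,c,e=box;m[c:e,a:b]=mask[c:e,a:b];ys,xs=np.nonzero(m);return xs.mean(),ys.mean(),m
Rw=wellrot(8.6)
q=P[235:290,235:390].reshape(-1,3);q=q[q[:,2]>.05];m=q.mean(0);n=np.linalg.svd(q-m,full_matrices=False)[2][2];n*=np.sign(n[2]);print('n',n,'resid',np.std((q-m)@n),'yaw',np.degrees(np.arctan2(-n[1],-n[0])),'tilt',np.degrees(np.arccos(n[2])))
D={}
for nm,mk,box in(('red',(S>120)&((H<6)|(H>174)),(350,380,160,192)),('blue',(S>120)&(abs(H-115)<15),(250,280,160,192))):
    u,v,mm=blob(mk,box);D[nm]=np.median(P[mm],0);print(nm,u,v,D[nm],'off plane',(D[nm]-m)@n)
y=D['red']-D['blue'];print('dist',np.linalg.norm(y),'yaw',np.degrees(np.arctan2(-y[0],y[1])))
# grip pts: those 15..45mm off plane
h=(P-m)@n; g=(h>.033)&(h<.046);g[:, :290]=0;g[:,340:]=0;g[270:]=0
q=P[g];e=(q-m)@Rw;print('grip n',g.sum(),'center',q.mean(0),'slope-range',np.percentile(e[:,0],[2,98]),np.percentile(e[:,1],[2,98]),'h',np.median(h[g]))
print('dots in face frame',[(D[k]-m)@Rw for k in D], 'strip h',np.median(h[208:222,240:290]))
u,v,mm=blob((S>150)&(H>5)&(H<18)&(V>100),(455,505,210,262));q=P[mm]
A=np.c_[2*q,np.ones(len(q))];s=np.linalg.lstsq(A,(q**2).sum(1),rcond=None)[0];print('ball',s[:3],'r',np.sqrt(s[3]+s[:3]@s[:3]))
E
```

```text
n [0.6909 0.1044 0.7154] resid 0.013103482080889711 yaw -171.4087971483988 tilt 44.32759755259701
red 363.1929133858268 177.10629921259843 [ 0.5258 -0.1761  0.1013] off plane -0.06702872214981824
blue 263.1904761904762 177.234126984127 [ 0.5375 -0.2548  0.1013] off plane -0.06716941724699994
dist 0.07959934970567861 yaw 8.479613915646366<stdin>:14: RuntimeWarning: Mean of empty slice.
  ret = um.true_divide(
Traceback (most recent call last):
IndexError: index -1 is out of bounds for axis 0 with size 0
```

```bash
python3 - <<'E'
from h import *
z=np.load('pics/w1.npz');im,d,K,M=[z[k] for k in('im','d','K','M')];P=cloud('w',d,K,M)
hsv=cv2.cvtColor(im,cv2.COLOR_RGB2HSV);H,S,V=[hsv[...,i].astype(int) for i in range(3)]
Rw=wellrot(8.5)@np.diag([-1,1,-1]);m=np.array([.5317,-.2155,.1013])
E=(P-m)@Rw   # slope x, y left, z out; origin midway between dots
q=E[240:275,240:285].reshape(-1,3);print('face',q.mean(0),q.std(0))
q=E[208:222,240:290].reshape(-1,3);print('strip',np.percentile(q,[2,50,98],axis=0))
g=(E[...,2]>.033)&(E[...,2]<.047)&(abs(E[...,1])<.02)&(abs(E[...,0])<.06);g[270:]=0
q=E[g];print('griptop',g.sum(),np.percentile(q,[2,50,98],axis=0))
b=np.zeros_like(H,bool);b[210:262,455:505]=True
q=P[b&(S>150)&(H>5)&(H<18)&(V>100)]
A=np.c_[2*q,np.ones(len(q))];s=np.linalg.lstsq(A,(q**2).sum(1),rcond=None)[0];print('ball',s[:3],'r',np.sqrt(s[3]+s[:3]@s[:3]))
# push start: grip x centre, 28mm out, 34 mm down the slope
gx=np.percentile(q,50)
c=m+Rw@np.array([np.median(E[g][:,0]),np.median(E[g][:,1]),0]);print('grip base',c)
plan(c+Rw@np.array([-.045,0,.022]),wellrot(8.5))
E
```

```text
face [ 0.0673 -0.0439  0.0002] [0.0117 0.0116 0.0207]
strip [[ 0.0239 -0.0589  0.0033]
 [ 0.0291 -0.0392  0.0047]
 [ 0.0348 -0.0198  0.0062]]
griptop 553 [[ 0.0165 -0.0068  0.0348]
 [ 0.0263 -0.0003  0.0383]
 [ 0.0369  0.0061  0.0399]]
ball [ 0.4597 -0.1437  0.2742] r 0.13675136414004765
grip base [ 0.5553 -0.2123  0.1124]
rows 3 rot/row [-0.   -0.01 -0.05] total mm [ 53.1  -5.2 125.7]
[17.7, -1.7, 41.9]
[17.7, -1.7, 41.9]
[17.7, -1.7, 41.9]
```

>>> apply_moves --moves '[{"jaw": 0,"offset": [18,-2,42],"rot": [0,0,0]},{"jaw": 0,"offset": [18,-2,42],"rot": [0,0,0]},{"jaw": 0,"offset": [17,-1,41],"rot": [0,0,0]},{"jaw": 0,"offset": [-15,0,0],"rot": [0,0,0]},{"jaw": 0,"offset": [-10,0,0],"rot": [0,0,0]}]'

```text
time_s: 3.45
eef_pos: [0.5287, -0.2131, 0.1254]
eef_rot: [0.216, -0.073, 0.974, 0.016]
wrist_force: [-1.2, 0.3, -1.1]
opening: 0.001
grasp_force: 1.1
```

>>> apply_moves --moves '[{"jaw": 0,"offset": [-10,0,0],"rot": [0,0,0]},{"jaw": 0,"offset": [-10,0,0],"rot": [0,0,0]},{"jaw": 0,"offset": [-10,0,0],"rot": [0,0,0]},{"jaw": 0,"offset": [-5,0,0],"rot": [0,0,0]},{"jaw": 0,"offset": [0,0,0],"rot": [0,0,0]}]'

```text
time_s: 4.08
eef_pos: [0.5607, -0.2106, 0.1408]
eef_rot: [0.217, -0.073, 0.973, 0.015]
wrist_force: [0.3, -0.4, -0.1]
opening: -0.003
grasp_force: 0.0
```

>>> apply_moves --moves '[{"jaw": 0,"offset": [-3,0,0],"rot": [0,0,0]},{"jaw": 0,"offset": [-2,0,0],"rot": [0,0,0]},{"jaw": 0,"offset": [-2,0,0],"rot": [0,0,0]},{"jaw": 0,"offset": [0,0,0],"rot": [0,0,0]},{"jaw": 0,"offset": [0,0,0],"rot": [0,0,0]}]'

```text
time_s: 4.7
eef_pos: [0.5626, -0.2099, 0.1409]
eef_rot: [0.213, -0.073, 0.974, 0.016]
wrist_force: [-20.7, -5.7, 3.9]
opening: -0.002
grasp_force: 9.1
```

>>> apply_moves --moves '[{"jaw": 0,"offset": [20,0,0],"rot": [0,0,0]},{"jaw": 0,"offset": [0,0,-40],"rot": [0,0,0]},{"jaw": 0.5,"offset": [0,0,-50],"rot": [0,0,0]},{"jaw": 0.5,"offset": [0,0,-30],"rot": [0,0,0]},{"jaw": 0.5,"offset": [0,0,0],"rot": [0,0,0]}]'

```text
time_s: 5.32
eef_pos: [0.4988, -0.221, 0.2465]
eef_rot: [0.218, -0.072, 0.973, 0.013]
wrist_force: [0.1, -0.5, 0.9]
opening: 0.5
grasp_force: 0.0
```

```bash
python3 - <<'E'
from h import *
o=ctrl.get_obs();print(o['time_s'],o['eef_pos'],o['wrist_force'])
im,d=ctrl.camera('wrist');K,M=pose('wrist')
cv2.imwrite('pics/w2.png',im[:,:,::-1]);np.savez('pics/w2.npz',im=im,d=d,K=K,M=M)
E
```

```text
5.325 [ 0.4988 -0.221   0.2465] [ 0.116  -0.5238  0.9145]
```

View pics/w2.png

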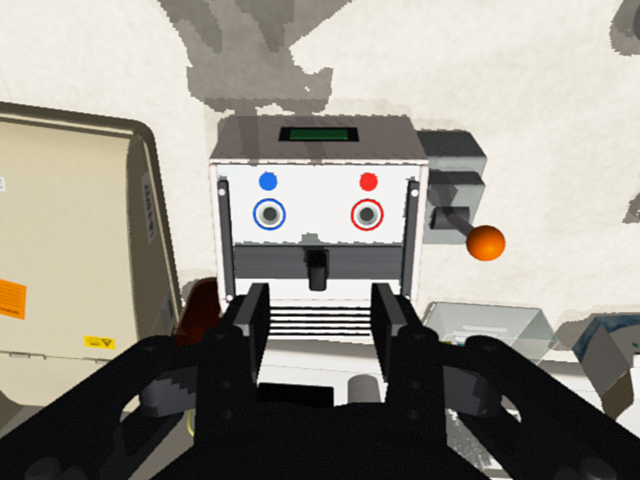

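The shutter is now fully back and the wells are open, with blue at (269,214) and red at (367,214).

```bash
python3 - <<'E'
from h import *
z=np.load('pics/w2.npz');im,d,K,M=[z[k] for k in('im','d','K','M')];P=cloud('w',d,K,M)
hsv=cv2.cvtColor(im,cv2.COLOR_RGB2HSV);H,S,V=[hsv[...,i].astype(int) for i in range(3)]
red=(S>90)&((H<8)|(H>172));blue=(S>90)&(abs(H-115)<15)
W={}
for nm,mk,a,b in(('red_well',red,345,390),('blue_well',blue,247,292)):
    for part,c,e in(('dot',170,193),('ring',195,235)):
        m=np.zeros_like(mk);m[c:e,a:b]=mk[c:e,a:b];ys,xs=np.nonzero(m);(u,v),r=cv2.minEnclosingCircle(np.c_[xs,ys].astype(np.float32))
        q=P[m];W[nm,part]=(u,v,np.median(q,0));print(nm,part,u,v,r,m.sum(),W[nm,part][2])
Rw=wellrot(8.5)@np.diag([-1,1,-1]);n=Rw[:,2]
f=np.mean([np.median(P[c:e,300:335].reshape(-1,3)@n) for c,e in((170,180),(205,230))])
fr=[np.median((P[200:230,a:b].reshape(-1,3))@n) for a,b in((240,250),(300,335),(386,400))];print('plane dist',f,fr)
out=[]
for nm in('red_well','blue_well'):
    u,v,_=W[nm,'ring'];o,r=ray(K,M,u,v);p=o+r*(np.median(fr)-o@n)/(r@n);out.append(p);print(nm,p,(p-W[nm,'dot'][2])@Rw)
y=out[0]-out[1];print(np.linalg.norm(y),'yaw',np.degrees(np.arctan2(-y[0],y[1])))
g=np.zeros_like(red);g[220:270,460:512]=1;m=g&(S>150)&(H>3)&(H<20)&(V>60);q=P[m];ys,xs=np.nonzero(m);(u,v),r=cv2.minEnclosingCircle(np.c_[xs,ys].astype(np.float32));o,ry=ray(K,M,u,v)
print('ball',u,v,r,q.shape,o+ry*(361.97*.013/r))
np.save('wells.npy',out)
E
```

```text
red_well dot 368.0438537597656 181.07017517089844 9.434442520141602 270 [ 0.5256 -0.1775  0.0994]
red_well ring 366.60321044921875 214.14056396484375 16.667226791381836 261 [ 0.5493 -0.1741  0.1107]
blue_well dot 267.5 181.0 9.34087085723877 269 [ 0.5377 -0.2564  0.0993]
blue_well ring 269.0 214.0 16.55304527282715 241 [ 0.5616 -0.2523  0.1107]
plane dist -0.11979018563501999 [np.float64(-0.11989419981237454), np.float64(-0.11980920632165817), np.float64(-0.1197383294889951)]
red_well [ 0.5503 -0.1737  0.1096] [ 0.027   0.     -0.0012]
blue_well [ 0.5622 -0.2527  0.1097] [ 0.0268  0.     -0.0011]
0.0798553252452401 yaw 8.544054180852136
ball 485.6363525390625 242.0 19.1180362701416 (1060, 3) [ 0.5231 -0.1022  0.1613]
```

```bash
python3 - <<'E'
from h import *
plan([.507,.370,.252],wellrot(8.5,0),n=10)
E
```

```text
rows 10 rot/row [-0.02  2.51 -0.  ] total mm [-90.2 582.5  32. ]
[-9.0, 58.2, 3.2]
[-9.2, 58.2, 2.8]
[-9.3, 58.2, 2.4]
[-9.4, 58.2, 2.0]
[-9.4, 58.2, 1.7]
[-9.5, 58.2, 1.3]
[-9.6, 58.2, 0.9]
[-9.6, 58.2, 0.5]
[-9.6, 58.2, 0.1]
[-9.6, 58.2, -0.3]
```

>>> apply_moves --moves '[{"jaw": 0.5,"offset": [-9,58,3],"rot": [0,2.5,0]},{"jaw": 0.5,"offset": [-9,58,3],"rot": [0,2.5,0]},{"jaw": 0.5,"offset": [-9,58,2],"rot": [0,2.5,0]},{"jaw": 0.5,"offset": [-9.4,58,2],"rot": [0,2.5,0]},{"jaw": 0.5,"offset": [-9.4,58,2],"rot": [0,2.5,0]}]'

```text
time_s: 6.0
eef_pos: [0.5012, 0.0768, 0.2461]
eef_rot: [0.108, -0.074, 0.991, 0.008]
wrist_force: [0.6, -0.5, 0.3]
opening: 0.501
grasp_force: 0.0
```

>>> apply_moves --moves '[{"jaw": 0.5,"offset": [-9.5,58,1],"rot": [0,2.5,0]},{"jaw": 0.5,"offset": [-9.6,58,1],"rot": [0,2.5,0]},{"jaw": 0.5,"offset": [-9.6,58,0.5],"rot": [0,2.5,0]},{"jaw": 0.5,"offset": [-9.6,58,0],"rot": [0,2.5,0]},{"jaw": 0.5,"offset": [-9.6,58,0],"rot": [0,2.5,0]}]'

```text
time_s: 6.62
eef_pos: [0.5053, 0.3708, 0.2488]
eef_rot: [-0.002, -0.075, 0.997, -0.001]
wrist_force: [0.7, -0.5, 0.0]
opening: 0.502
grasp_force: 0.0
```

>>> apply_moves --moves '[{"jaw": 0.5,"offset": [0,0,0],"rot": [0,0,0]},{"jaw": 0.5,"offset": [0,0,0],"rot": [0,0,0]},{"jaw": 0.5,"offset": [0,0,0],"rot": [0,0,0]},{"jaw": 0.5,"offset": [0,0,0],"rot": [0,0,0]},{"jaw": 0.5,"offset": [0,0,0],"rot": [0,0,0]}]'

```text
time_s: 7.25
eef_pos: [0.5064, 0.3677, 0.2517]
eef_rot: [0.001, -0.074, 0.997, -0.0]
wrist_force: [0.3, 0.1, -0.2]
opening: 0.5
grasp_force: 0.0
```

```bash
cat > probe.py <<'E'
from h import *
import sys
col,name=sys.argv[1],sys.argv[2]
o=ctrl.get_obs();print(o['time_s'],T_tool()[:3],o['q'])
im,d=ctrl.camera('wrist');K,M=pose('wrist');P=cloud('w',d,K,M)
cv2.imwrite(f'pics/{name}.png',im[:,:,::-1]);np.savez(f'pics/{name}.npz',im=im,d=d,K=K,M=M)
hsv=cv2.cvtColor(im,cv2.COLOR_RGB2HSV);H,S,V=[hsv[...,i].astype(int) for i in range(3)]
mk=(S>100)&(V>40)&(((H<8)|(H>172)) if col=='red' else abs(H-115)<14)
n,lab,st,ce=cv2.connectedComponentsWithStats(mk.astype(np.uint8))
for i in range(1,n):
    if st[i,4]<150: continue
    q=P[lab==i];h=np.percentile(q[:,2],95);t=q[q[:,2]>h-.003]
    c,r=cv2.minEnclosingCircle(t[:,:2].astype(np.float32));print(ce[i],st[i,4],'top z',h,'circle',c,r)
E
python3 probe.py red w3
```

```text
7.25 [[-0.9891 -0.147   0.0014  0.5064]
 [-0.147   0.9891 -0.0003  0.3677]
 [-0.0014 -0.0005 -1.      0.2517]] [ 0.439   0.2758  1.4511 -0.0009  1.4135 -1.2792]
[324.4451 232.5179] 811 top z 0.15219048949435426 circle (0.4788956046104431, 0.3664807677268982) 0.04250871017575264
[421.2585 249.1179] 1230 top z 0.17835937099203833 circle (0.4736008942127228, 0.4014278054237366) 0.05651188641786575
[446.388  278.6404] 1268 top z 0.19259329837757944 circle (0.4799397587776184, 0.40785467624664307) 0.06551448255777359
```

View pics/w3.png

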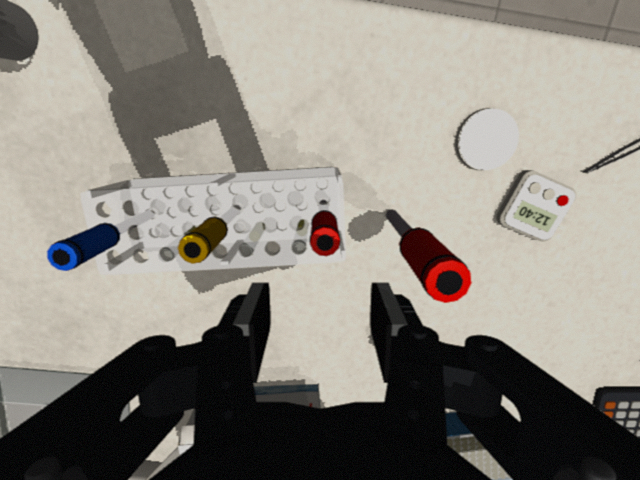

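The wrist view shows three heads in the rack: red at (326,241), yellow at (194,248) and blue at (63,255). The big red look-alike's head is at (447,281), clear of the rack.

```bash
python3 - <<'E'
from h import *
z=np.load('pics/w3.npz');im,K,M=z['im'],z['K'],z['M']
for n,u,v,h in(('red',326,241,.151),('yel',194,248,.151),('blue',63,255,.151),('big',447,281,.192)): print(n,at_z(K,M,u,v,h))
print(np.array(at_z(K,M,326+13,241,.151)-at_z(K,M,326-13,241,.151)))
plan(np.r_[at_z(K,M,326,241,.151)[:2],.110],wellrot(8.5,0))
E
```

```text
red [0.5102 0.3731 0.151 ]
yel [0.5292 0.2816 0.151 ]
blue [0.5483 0.1895 0.151 ]
big [0.5121 0.4467 0.192 ]
[-0.0027  0.0181  0.    ]
rows 3 rot/row [-0.01  0.02 -0.01] total mm [ -4.4   4.8 141.7]
[-1.5, 1.6, 47.2]
[-1.5, 1.6, 47.2]
[-1.5, 1.6, 47.2]
```

>>> apply_moves --moves '[{"jaw": 0.5,"offset": [-3,4,0],"rot": [0,0,0]},{"jaw": 0.5,"offset": [0,0,40],"rot": [0,0,0]},{"jaw": 0.5,"offset": [0,0,50],"rot": [0,0,0]},{"jaw": 0.5,"offset": [0,0,52],"rot": [0,0,0]},{"jaw": 0.5,"offset": [0,0,0],"rot": [0,0,0]}]'

```text
time_s: 7.92
eef_pos: [0.5052, 0.3712, 0.1044]
eef_rot: [-0.004, -0.074, 0.997, -0.002]
wrist_force: [-0.1, -0.5, 0.8]
opening: 0.498
grasp_force: 0.0
```

>>> apply_moves --moves '[{"jaw": 0.1,"offset": [0,0,0],"rot": [0,0,0]},{"jaw": 0.1,"offset": [0,0,0],"rot": [0,0,0]},{"jaw": 0.1,"offset": [0,0,0],"rot": [0,0,0]},{"jaw": 0.1,"offset": [0,0,0],"rot": [0,0,0]},{"jaw": 0.1,"offset": [0,0,0],"rot": [0,0,0]}]'

```text
time_s: 8.55
eef_pos: [0.51, 0.3734, 0.1116]
eef_rot: [0.002, -0.074, 0.997, 0.0]
wrist_force: [-0.2, 0.2, 6.6]
opening: 0.241
grasp_force: 59.0
```

>>> apply_moves --moves '[{"jaw": 0.1,"offset": [0,0,-35],"rot": [0,0,0]},{"jaw": 0.1,"offset": [0,0,-50],"rot": [0,0,0]},{"jaw": 0.1,"offset": [0,0,-60],"rot": [0,0,0]},{"jaw": 0.1,"offset": [0,0,-45],"rot": [0,0,0]},{"jaw": 0.1,"offset": [0,0,0],"rot": [0,0,0]}]'

```text
time_s: 9.18
eef_pos: [0.5105, 0.3739, 0.3054]
eef_rot: [0.005, -0.074, 0.997, 0.002]
wrist_force: [0.6, 0.5, -1.5]
opening: 0.241
grasp_force: 59.0
```

```bash
python3 - <<'E'
from h import *
o=ctrl.get_obs();print(o['opening'],o['eef_pos'],o['wrist_force'])
plan([.4667,-.1855,.295],wellrot(8.5),n=10)
E
```

```text
0.24134358214063895 [0.5105 0.3739 0.3054] [ 0.5895  0.4652 -1.4808]
rows 10 rot/row [ 0.01 -2.44 -0.  ] total mm [ 126.4 -546.8    7.7]
[12.6, -54.7, 0.8]
[12.7, -54.7, 0.2]
[12.7, -54.7, -0.3]
[12.6, -54.7, -0.8]
[12.6, -54.7, -1.3]
[12.5, -54.7, -1.8]
[12.4, -54.7, -2.4]
[12.3, -54.7, -2.9]
[12.2, -54.7, -3.4]
[12.0, -54.7, -3.9]
```

>>> apply_moves --moves '[{"jaw": 0.1,"offset": [12.6,-55,1],"rot": [0,-2.5,0]},{"jaw": 0.1,"offset": [12.7,-55,0],"rot": [0,-2.5,0]},{"jaw": 0.1,"offset": [12.7,-55,0],"rot": [0,-2.5,0]},{"jaw": 0.1,"offset": [12.6,-55,-1],"rot": [0,-2.5,0]},{"jaw": 0.1,"offset": [12.6,-55,-1],"rot": [0,-2.5,0]}]'

```text
time_s: 9.8
eef_pos: [0.4857, 0.0901, 0.2937]
eef_rot: [0.109, -0.074, 0.991, 0.008]
wrist_force: [1.3, -0.4, -0.4]
opening: 0.239
grasp_force: 59.1
```

>>> apply_moves --moves '[{"jaw": 0.1,"offset": [12.5,-55,-2],"rot": [0,-2.5,0]},{"jaw": 0.1,"offset": [12.4,-55,-2],"rot": [0,-2.5,0]},{"jaw": 0.1,"offset": [12.3,-55,-3],"rot": [0,-2.5,0]},{"jaw": 0.1,"offset": [12.2,-54,-3],"rot": [0,-2.5,0]},{"jaw": 0.1,"offset": [12,-54,-4],"rot": [0,-2.5,0]}]'

```text
time_s: 10.42
eef_pos: [0.4641, -0.1892, 0.289]
eef_rot: [0.217, -0.072, 0.973, 0.016]
wrist_force: [1.6, -0.2, -0.8]
opening: 0.244
grasp_force: 59.1
```

>>> apply_moves --moves '[{"jaw": 0.1,"offset": [0,0,30],"rot": [0,0,0]},{"jaw": 0.1,"offset": [0,0,15],"rot": [0,0,0]},{"jaw": 0.1,"offset": [0,0,0],"rot": [0,0,0]},{"jaw": 0.1,"offset": [0,0,0],"rot": [0,0,0]},{"jaw": 0.1,"offset": [0,0,0],"rot": [0,0,0]}]'

```text
time_s: 11.05
eef_pos: [0.4844, -0.1845, 0.2501]
eef_rot: [0.217, -0.074, 0.973, 0.015]
wrist_force: [-0.4, 0.6, 0.2]
opening: 0.245
grasp_force: 59.2
```

```bash
cat > look.py <<'E'
from h import *
import sys
name=sys.argv[1]
o=ctrl.get_obs();print(o['time_s'],T_tool()[:3],o['q'],o['opening'])
im,d=ctrl.camera('wrist');K,M=pose('wrist')
cv2.imwrite(f'pics/{name}.png',im[:,:,::-1]);np.savez(f'pics/{name}.npz',im=im,d=d,K=K,M=M)
E
python3 look.py w4
```

```text
11.05 [[-0.8953 -0.1499  0.4195  0.4844]
 [-0.1367  0.9887  0.0616 -0.1845]
 [-0.424  -0.0022 -0.9057  0.2501]] [-0.8218 -0.2121  2.0177  0.4004  1.1101 -2.6825] 0.24493351042484202
```

View pics/w4.png

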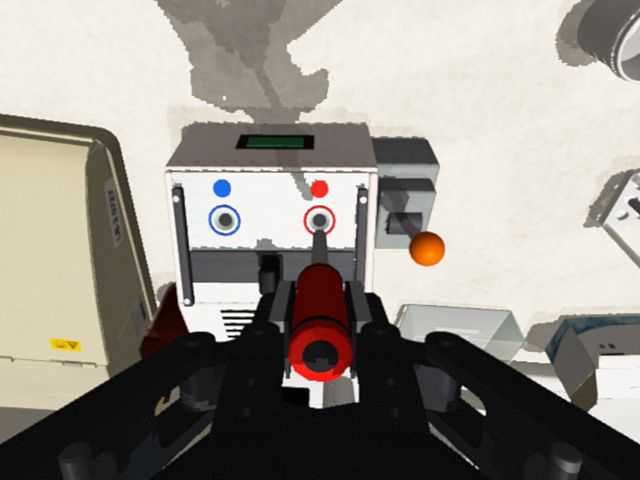

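The probe is held straight. Its stem tip shows near (320,236), and the red well ring is centred at about (320,220). Next I measure the lateral error between them.

```bash
cat > align.py <<'E'
from h import *
import sys
name,col,u0,v0=sys.argv[1],sys.argv[2],int(sys.argv[3]),int(sys.argv[4]);ext=float(sys.argv[5])
z=np.load(f'pics/{name}.npz');im,d,K,M=[z[k] for k in('im','d','K','M')];P=cloud('w',d,K,M)
hsv=cv2.cvtColor(im,cv2.COLOR_RGB2HSV);H,S,V=[hsv[...,i].astype(int) for i in range(3)]
mk=(S>90)&(((H<8)|(H>172)) if col=='red' else abs(H-115)<15)
m=np.zeros_like(mk);m[v0-19:v0+17,u0-22:u0+23]=mk[v0-19:v0+17,u0-22:u0+23];ys,xs=np.nonzero(m)
(u,v),r=cv2.minEnclosingCircle(np.c_[xs,ys].astype(np.float32));print('ring',u,v,r)
T=M@np.linalg.inv(ctrl.camera_params('wrist')['mount']);Rw=wellrot(8.5);n=-Rw[:,2]
q=P[m];k=np.median(q@n);o,ry=ray(K,M,u,v);w=o+ry*(k-o@n)/(ry@n);print('well world',w)
wt=np.linalg.inv(T)@np.append(w,1);print('well in tool mm',wt[:3]*1000)
for s in(ext-.03,ext): print('axis px at',s,proj(K,T@np.array([[1,0,0,0],[0,1,0,0],[0,0,1,0],[0,0,0,1]]),np.array([0,0,0])) if 0 else proj(K,ctrl.camera_params('wrist')['mount'],np.array([0,0,s])))
# stem edges in rows below ring
for row in range(v0+18,v0+45,4):
    g=im[row,u0-25:u0+25].sum(1);print(row,(g//3).tolist())
print('rotate err deg',R.from_matrix(T[:3,:3].T@Rw).as_rotvec(degrees=True))
E
python3 align.py w4 red 320 220 .1056
```

```text
ring 319.1759033203125 220.22299194335938 15.910086631774902
well world [ 0.5502 -0.175   0.1127]
well in tool mm [ -2.0338  -0.0894 152.559 ]
axis px at 0.0756 [319.0005 245.774 ]
axis px at 0.1056 [319.1302 232.9869]
238 [244, 244, 244, 244, 244, 245, 245, 244, 244, 244, 244, 243, 245, 244, 244, 247, 248, 202, 101, 59, 59, 60, 64, 63, 63, 63, 62, 62, 62, 52, 72, 158, 239, 248, 245, 244, 244, 244, 245, 244, 244, 245, 244, 244, 244, 244, 244, 244, 244, 244]
242 [244, 244, 244, 244, 244, 244, 244, 244, 244, 243, 244, 245, 244, 244, 245, 246, 248, 188, 84, 50, 59, 61, 64, 60, 62, 60, 58, 62, 62, 56, 52, 122, 229, 248, 247, 245, 244, 244, 244, 245, 244, 243, 244, 245, 244, 245, 244, 243, 244, 244]
246 [246, 247, 247, 246, 247, 246, 245, 247, 248, 248, 248, 246, 224, 186, 178, 184, 192, 140, 74, 54, 59, 62, 61, 60, 62, 62, 60, 65, 63, 60, 53, 73, 134, 183, 232, 247, 247, 247, 246, 245, 245, 247, 248, 247, 248, 247, 247, 250, 246, 221]
250 [85, 82, 83, 85, 85, 84, 83, 80, 84, 83, 81, 82, 81, 86, 82, 82, 75, 64, 60, 60, 60, 61, 61, 62, 65, 65, 63, 63, 64, 58, 61, 57, 72, 76, 79, 84, 81, 84, 80, 79, 81, 80, 81, 79, 78, 79, 77, 79, 91, 97]
254 [92, 92, 96, 92, 94, 94, 93, 91, 96, 93, 91, 95, 94, 98, 96, 93, 79, 64, 57, 64, 63, 57, 59, 61, 63, 61, 63, 63, 58, 57, 59, 59, 70, 89, 95, 94, 96, 95, 99, 98, 97, 95, 95, 99, 98, 99, 102, 98, 98, 100]
258 [96, 95, 94, 94, 97, 97, 94, 96, 94, 97, 94, 96, 96, 93, 97, 96, 78, 61, 60, 61, 61, 64, 62, 60, 62, 61, 62, 61, 60, 60, 59, 60, 66, 85, 100, 100, 96, 99, 101, 98, 96, 99, 95, 101, 101, 101, 102, 99, 98, 98]
262 [91, 90, 91, 93, 93, 92, 95, 95, 93, 93, 94, 94, 90, 97, 94, 88, 72, 61, 63, 56, 53, 45, 42, 40, 49, 49, 52, 54, 57, 61, 61, 58, 63, 80, 91, 98, 98, 99, 99, 96, 99, 95, 97, 96, 96, 97, 95, 99, 100, 99]
rotate err deg [-0.0649  0.0843  0.1414]
```

```bash
python3 - <<'E'
from h import *
z=np.load('pics/w4.npz');im=z['im'];d=z['d']
for r in range(218,240,1): print(r,(im[r,306:334].sum(1)//3).tolist(),round(float(d[r,319]),3))
mt=ctrl.camera_params('wrist')['mount'];K=z['K']
for x in(-.005,0,.005):print(x,proj(K,mt,np.array([x,0,.1056])))
E
```

```text
218 [153, 230, 243, 231, 219, 210, 169, 103, 63, 59, 65, 70, 69, 70, 66, 68, 67, 61, 61, 95, 158, 190, 198, 223, 242, 244, 194, 114] 0.34
219 [187, 241, 242, 230, 213, 206, 160, 88, 62, 67, 65, 70, 68, 69, 68, 67, 69, 63, 60, 77, 141, 177, 187, 211, 241, 248, 205, 119] 0.335
220 [194, 241, 241, 225, 207, 200, 155, 96, 64, 66, 68, 70, 71, 68, 69, 69, 65, 64, 62, 76, 135, 168, 181, 204, 240, 248, 205, 121] 0.331
221 [188, 239, 238, 219, 203, 195, 157, 99, 63, 64, 64, 65, 66, 65, 68, 66, 70, 64, 60, 80, 135, 169, 174, 201, 240, 247, 203, 116] 0.329
222 [171, 236, 240, 222, 198, 195, 163, 104, 65, 62, 66, 69, 68, 69, 69, 63, 68, 65, 61, 96, 145, 167, 171, 203, 240, 244, 195, 113] 0.325
223 [164, 236, 245, 228, 198, 190, 172, 130, 77, 65, 68, 66, 70, 70, 67, 70, 65, 63, 75, 115, 152, 158, 173, 213, 240, 236, 176, 104] 0.321
224 [154, 235, 247, 236, 204, 188, 178, 157, 112, 77, 65, 66, 65, 65, 66, 62, 65, 76, 106, 140, 153, 143, 168, 223, 244, 226, 165, 108] 0.318
225 [137, 222, 247, 239, 213, 188, 180, 171, 150, 118, 91, 76, 62, 66, 68, 70, 81, 106, 134, 153, 154, 144, 185, 238, 246, 205,
[... 1375 characters left out ...]
, 62, 63, 58, 58, 58, 77, 161, 234, 248, 246, 246, 245, 244, 244] 0.237
236 [244, 244, 244, 245, 249, 251, 204, 106, 56, 56, 59, 59, 61, 60, 62, 62, 62, 57, 53, 78, 163, 240, 248, 246, 244, 244, 244, 245] 0.235
237 [244, 244, 244, 245, 246, 248, 205, 103, 56, 57, 60, 62, 62, 64, 62, 60, 62, 59, 53, 75, 166, 240, 247, 244, 245, 244, 244, 244] 0.231
238 [243, 245, 244, 244, 247, 248, 202, 101, 59, 59, 60, 64, 63, 63, 63, 62, 62, 62, 52, 72, 158, 239, 248, 245, 244, 244, 244, 245] 0.23
239 [245, 244, 244, 244, 247, 248, 199, 87, 55, 58, 61, 62, 63, 62, 64, 60, 60, 61, 53, 64, 142, 234, 248, 245, 244, 245, 244, 244] 0.229
-0.005 [319.1279 239.7126]
0 [319.1302 232.9869]
0.005 [319.1326 226.1887]
```

>>> apply_moves --moves '[{"jaw": 0.1,"offset": [-1.6,0,20],"rot": [0,0,0]},{"jaw": 0.1,"offset": [0,0,20],"rot": [0,0,0]},{"jaw": 0.1,"offset": [0,0,10],"rot": [0,0,0]},{"jaw": 0.1,"offset": [0,0,8],"rot": [0,0,0]},{"jaw": 0.1,"offset": [0,0,0],"rot": [0,0,0]}]'

```text
time_s: 11.72
eef_pos: [0.5099, -0.1812, 0.1973]
eef_rot: [0.216, -0.073, 0.973, 0.016]
wrist_force: [1.2, 0.0, -1.0]
opening: 0.244
grasp_force: 59.2
```

>>> apply_moves --moves '[{"jaw": 0.1,"offset": [0,0,12],"rot": [0,0,0]},{"jaw": 0.1,"offset": [0,0,14],"rot": [0,0,0]},{"jaw": 0.1,"offset": [0,0,14],"rot": [0,0,0]},{"jaw": 0.1,"offset": [0,0,14],"rot": [0,0,0]},{"jaw": 0.1,"offset": [0,0,10],"rot": [0,0,0]}]'

```text
time_s: 12.35
eef_pos: [0.5369, -0.1772, 0.1384]
eef_rot: [0.216, -0.073, 0.974, 0.016]
wrist_force: [2.0, 0.3, 2.3]
opening: 0.241
grasp_force: 59.3
```

>>> apply_moves --moves '[{"jaw": 0.1,"offset": [0,0,5],"rot": [0,0,0]},{"jaw": 0.1,"offset": [0,0,3],"rot": [0,0,0]},{"jaw": 0.1,"offset": [0,0,3],"rot": [0,0,0]},{"jaw": 0.1,"offset": [0,0,2],"rot": [0,0,0]},{"jaw": 0.1,"offset": [0,0,0],"rot": [0,0,0]}]'

```text
time_s: 12.98
eef_pos: [0.5413, -0.1768, 0.1295]
eef_rot: [0.216, -0.074, 0.974, 0.016]
wrist_force: [-22.0, 2.7, 27.1]
opening: 0.245
grasp_force: 62.9
```

>>> apply_moves --moves '[{"jaw": 0.1,"offset": [0,0,-3],"rot": [0,0,0]},{"jaw": 0.5,"offset": [0,0,0],"rot": [0,0,0]},{"jaw": 0.5,"offset": [0,0,0],"rot": [0,0,0]},{"jaw": 0.5,"offset": [0,0,-20],"rot": [0,0,0]},{"jaw": 0.5,"offset": [0,0,-50],"rot": [0,0,0]}]'

```text
time_s: 13.6
eef_pos: [0.5096, -0.1796, 0.1913]
eef_rot: [0.214, -0.073, 0.974, 0.018]
wrist_force: [1.3, -0.0, 1.4]
opening: 0.497
grasp_force: 0.0
```

>>> apply_moves --moves '[{"jaw": 0.5,"offset": [0,0,-55],"rot": [0,0,0]},{"jaw": 0.5,"offset": [0,0,0],"rot": [0,0,0]},{"jaw": 0.5,"offset": [0,0,0],"rot": [0,0,0]},{"jaw": 0.5,"offset": [0,0,0],"rot": [0,0,0]},{"jaw": 0.5,"offset": [0,0,0],"rot": [0,0,0]}]'

```text
time_s: 14.22
eef_pos: [0.4879, -0.1837, 0.2418]
eef_rot: [0.215, -0.073, 0.974, 0.017]
wrist_force: [-0.3, -0.9, 0.4]
opening: 0.5
grasp_force: 0.0
```

```bash
python3 look.py w5; python3 - <<'E'
from h import *
z=np.load('pics/w5.npz');im,d,K,M=[z[k] for k in('im','d','K','M')];P=cloud('w',d,K,M)
c=cv2.resize(im[110:310,150:470],(800,500));cv2.imwrite('pics/w5c.png',c[:,:,::-1])
hsv=cv2.cvtColor(im,cv2.COLOR_RGB2HSV);H,S,V=[hsv[...,i].astype(int) for i in range(3)]
Rw=wellrot(8.5)@np.diag([-1,1,-1]);w=np.array([.5502,-.1745,.1115]);E=(P-w)@Rw
m=(S>100)&((H<8)|(H>172))&(abs(E[...,1])<.02)&(abs(E[...,0])<.02)
q=E[m];print(m.sum(),np.percentile(q,[2,50,98],axis=0))
plan([.5477,.1885,.25],wellrot(8.5,0),n=8)
E
```

```text
14.225 [[-0.8969 -0.1486  0.4166  0.4879]
 [-0.134   0.9889  0.0642 -0.1837]
 [-0.4215  0.0018 -0.9068  0.2418]] [-0.8136 -0.193   2.0186  0.4015  1.0923 -2.6797] 0.499778722509152
1322 [[-0.0187 -0.0131  0.0005]
 [-0.007  -0.0007  0.0588]
 [ 0.0089  0.0121  0.2342]]
rows 8 rot/row [0.01 3.12 0.  ] total mm [-106.8  359.4   41.5]
[-13.3, 44.9, 5.2]
[-13.6, 44.9, 4.4]
[-13.8, 44.9, 3.7]
[-14.0, 44.9, 2.9]
[-14.1, 44.9, 2.2]
[-14.2, 44.9, 1.4]
[-14.3, 44.9, 0.6]
[-14.3, 44.9, -0.2]
```

View pics/w5c.png

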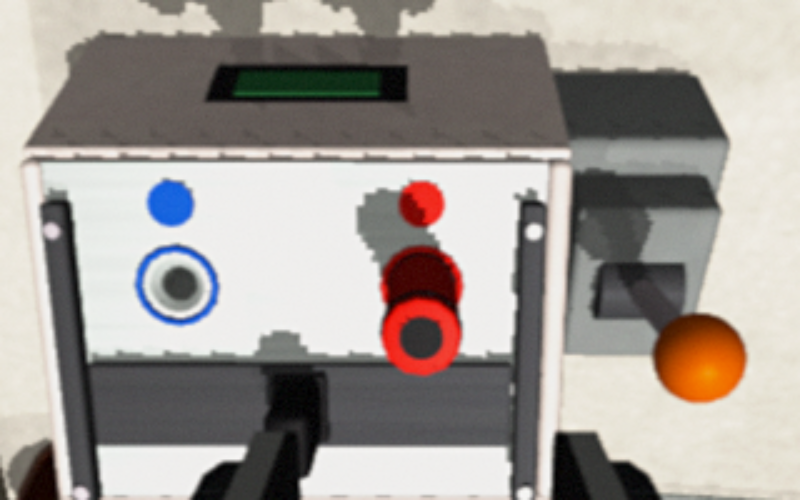

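The red probe's head now sits at the red well, with its end measured 59 mm above the face, so it is seated. The shutter is still back and the lever still off. Now the blue probe.

>>> apply_moves --moves '[{"jaw": 0.5,"offset": [-13,45,5],"rot": [0,3.12,0]},{"jaw": 0.5,"offset": [-13.6,45,4],"rot": [0,3.12,0]},{"jaw": 0.5,"offset": [-14,45,4],"rot": [0,3.12,0]},{"jaw": 0.5,"offset": [-14,45,3],"rot": [0,3.12,0]},{"jaw": 0.5,"offset": [-14,45,2],"rot": [0,3.12,0]}]'

```text
time_s: 14.9
eef_pos: [0.5251, 0.0505, 0.248]
eef_rot: [0.081, -0.074, 0.994, 0.006]
wrist_force: [-0.1, 0.8, 0.0]
opening: 0.498
grasp_force: 0.0
```

>>> apply_moves --moves '[{"jaw": 0.5,"offset": [-14,45,1.4],"rot": [0,3.12,0]},{"jaw": 0.5,"offset": [-14.3,45,0.6],"rot": [0,3.12,0]},{"jaw": 0.5,"offset": [-14.3,45,0],"rot": [0,3.12,0]},{"jaw": 0.5,"offset": [0,0,0],"rot": [0,0,0]},{"jaw": 0.5,"offset": [0,0,0],"rot": [0,0,0]}]'

```text
time_s: 15.52
eef_pos: [0.5468, 0.1884, 0.2499]
eef_rot: [-0.0, -0.075, 0.997, -0.001]
wrist_force: [-0.3, -0.2, -0.2]
opening: 0.495
grasp_force: 0.0
```

```bash
python3 probe.py blue w6; python3 - <<'E'
from h import *
z=np.load('pics/w6.npz');im,d,K,M=[z[k] for k in('im','d','K','M')]
hsv=cv2.cvtColor(im,cv2.COLOR_RGB2HSV);H,S,V=[hsv[...,i].astype(int) for i in range(3)]
# bright top ring of the blue head
m=((S>100)&(abs(H-115)<14)&(V>150));m[:,:260]=0;m[:,380:]=0;m[300:]=0;ys,xs=np.nonzero(m);(u,v),r=cv2.minEnclosingCircle(np.c_[xs,ys].astype(np.float32))
p=at_z(K,M,u,v,.151);print(u,v,r,p,'r mm',r*(M[2,3]-.151)/362*1000)
plan(np.r_[p[:2],.110],wellrot(8.5,0))
E
```

```text
15.525 [[-0.9888 -0.149  -0.0002  0.5468]
 [-0.149   0.9888 -0.0011  0.1884]
 [ 0.0003 -0.001  -1.      0.2499]] [ 0.1273  0.1732  1.5777 -0.0011  1.391  -1.5929]
[319.7724 217.1301] 246 top z 0.13862438096669477 circle (0.5420734286308289, 0.1871524602174759) 0.007856792770326138
[318.332 237.415] 506 top z 0.15279769611992083 circle (0.5187482833862305, 0.18176081776618958) 0.041108909994363785
[573.6806 379.3426] 216 top z 0.04951520338462265 circle (0.591107964515686, 0.34269478917121887) 0.19968213140964508
[624.3648 412.2971] 488 top z 0.033823310011523194 circle (0.6166697144508362, 0.39439091086387634) 0.2568889558315277
321.5 231.0 9.962529182434082 [0.5434 0.1888 0.151 ] r mm 6.662009446895054
rows 3 rot/row [-0.02  0.    0.  ] total mm [  3.2   1.6 140.2]
[1.1, 0.5, 46.7]
[1.1, 0.5, 46.7]
[1.1, 0.5, 46.7]
```

>>> apply_moves --moves '[{"jaw": 0.5,"offset": [-1,0,0],"rot": [0,0,0]},{"jaw": 0.5,"offset": [0,0,40],"rot": [0,0,0]},{"jaw": 0.5,"offset": [0,0,50],"rot": [0,0,0]},{"jaw": 0.5,"offset": [0,0,49],"rot": [0,0,0]},{"jaw": 0.5,"offset": [0,0,0],"rot": [0,0,0]}]'

```text
time_s: 16.2
eef_pos: [0.545, 0.1871, 0.1082]
eef_rot: [-0.004, -0.073, 0.997, -0.001]
wrist_force: [-1.2, -0.4, 0.4]
opening: 0.499
grasp_force: 0.0
```

>>> apply_moves --moves '[{"jaw": 0.1,"offset": [0,0,0],"rot": [0,0,0]},{"jaw": 0.1,"offset": [0,0,0],"rot": [0,0,0]},{"jaw": 0.1,"offset": [0,0,0],"rot": [0,0,0]},{"jaw": 0.1,"offset": [0,0,0],"rot": [0,0,0]},{"jaw": 0.1,"offset": [0,0,0],"rot": [0,0,0]}]'

```text
time_s: 16.82
eef_pos: [0.5502, 0.1887, 0.1145]
eef_rot: [0.003, -0.074, 0.997, -0.0]
wrist_force: [0.4, -1.2, 7.3]
opening: 0.238
grasp_force: 59.0
```

>>> apply_moves --moves '[{"jaw": 0.1,"offset": [0,0,-35],"rot": [0,0,0]},{"jaw": 0.1,"offset": [0,0,-50],"rot": [0,0,0]},{"jaw": 0.1,"offset": [0,0,-60],"rot": [0,0,0]},{"jaw": 0.1,"offset": [0,0,-45],"rot": [0,0,0]},{"jaw": 0.1,"offset": [0,0,0],"rot": [0,0,0]}]'

```text
time_s: 17.45
eef_pos: [0.5504, 0.1891, 0.308]
eef_rot: [0.006, -0.074, 0.997, -0.0]
wrist_force: [0.8, 0.0, -1.0]
opening: 0.244
grasp_force: 59.0
```

```bash
python3 - <<'E'
from h import *
# 45 mm short of blue well: same standoff as red, 80 mm to the right
p=np.array([.5562+.0,0,0]);w=np.array([.5621,-.2538,.1120]);n=-wellrot(8.5)[:,2]
plan(w+n*.20,wellrot(8.5),n=9)
E
```

```text
rows 9 rot/row [-0.   -2.7   0.01] total mm [ 138.9 -439.7   13.5]
[15.4, -48.9, 1.5]
[15.5, -48.9, 0.8]
[15.5, -48.9, 0.0]
[15.5, -48.9, -0.7]
[15.4, -48.9, -1.4]
[15.3, -48.9, -2.2]
[15.2, -48.9, -2.9]
[15.0, -48.9, -3.6]
[14.9, -48.9, -4.3]
```

>>> apply_moves --moves '[{"jaw": 0.1,"offset": [15.4,-49,1.5],"rot": [0,-2.75,0]},{"jaw": 0.1,"offset": [15.5,-49,1],"rot": [0,-2.75,0]},{"jaw": 0.1,"offset": [15.5,-49,0],"rot": [0,-2.75,0]},{"jaw": 0.1,"offset": [15.5,-49,-1],"rot": [0,-2.75,0]},{"jaw": 0.1,"offset": [15.4,-49,-1.4],"rot": [0,-2.75,0]}]'

```text
time_s: 18.08
eef_pos: [0.5072, -0.0662, 0.2936]
eef_rot: [0.12, -0.074, 0.99, 0.009]
wrist_force: [-0.0, 0.6, -0.8]
opening: 0.239
grasp_force: 59.0
```

>>> apply_moves --moves '[{"jaw": 0.1,"offset": [15.3,-49,-2],"rot": [0,-2.75,0]},{"jaw": 0.1,"offset": [15.2,-49,-3],"rot": [0,-2.75,0]},{"jaw": 0.1,"offset": [15,-49,-4],"rot": [0,-2.75,0]},{"jaw": 0.1,"offset": [15,-49,-4],"rot": [0,-2.75,0]},{"jaw": 0.1,"offset": [0,0,0],"rot": [0,0,0]}]'

```text
time_s: 18.7
eef_pos: [0.4742, -0.2712, 0.2866]
eef_rot: [0.214, -0.069, 0.974, 0.016]
wrist_force: [-0.8, 0.5, -1.7]
opening: 0.244
grasp_force: 59.1
```

>>> apply_moves --moves '[{"jaw": 0.1,"offset": [0,0,25],"rot": [0,0,0]},{"jaw": 0.1,"offset": [0,0,20],"rot": [0,0,0]},{"jaw": 0.1,"offset": [0,0,0],"rot": [0,0,0]},{"jaw": 0.1,"offset": [0,0,0],"rot": [0,0,0]},{"jaw": 0.1,"offset": [0,0,0],"rot": [0,0,0]}]'

```text
time_s: 19.32
eef_pos: [0.4951, -0.2653, 0.2485]
eef_rot: [0.215, -0.073, 0.974, 0.015]
wrist_force: [-0.8, -0.5, 0.9]
opening: 0.242
grasp_force: 59.1
```

```bash
python3 look.py w7; sed -i '/for row in/,+1d' align.py; python3 align.py w7 blue 319 220 .1085; python3 - <<'E'
from h import *
im=np.load('pics/w7.npz')['im'];c=cv2.resize(im[170:390,220:460],(600,550));cv2.imwrite('pics/w7c.png',c[:,:,::-1])
E
```

```text
19.325 [[-0.8971 -0.1485  0.4161  0.4951]
 [-0.1356  0.9889  0.0606 -0.2653]
 [-0.4205 -0.0021 -0.9073  0.2485]] [-0.9242 -0.07    1.8962  0.4194  1.1319 -2.7896] 0.2421204699100599
ring 321.17742919921875 223.5 15.830588340759277
well world [ 0.5621 -0.2541  0.1128]
well in tool mm [ -4.6279   1.5904 151.623 ]
axis px at 0.0785 [319.0148 244.3985]
axis px at 0.1085 [319.1417 231.9005]
rotate err deg [-0.0962 -0.1381  0.075 ]
```

View pics/w7c.png

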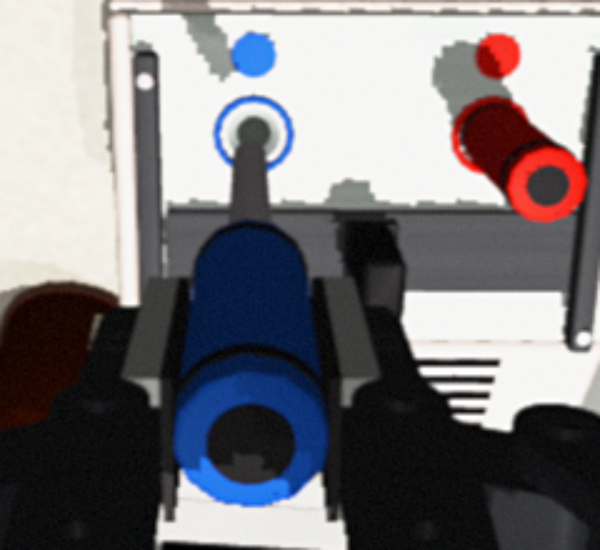

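```bash
python3 - <<'E'
from h import *
z=np.load('pics/w7.npz');im=z['im'];d=z['d']
for r in range(215,252,2): print(r,(im[r,308:336].sum(1)//3).tolist(),round(float(d[r,321]),3))
E
```

```text
215 [141, 114, 138, 186, 236, 249, 245, 240, 237, 234, 234, 232, 229, 229, 227, 230, 232, 231, 232, 236, 243, 248, 245, 202, 142, 118, 145, 226] 0.304
217 [129, 168, 231, 249, 245, 236, 231, 233, 227, 195, 142, 98, 84, 79, 84, 98, 129, 173, 203, 217, 225, 233, 244, 245, 224, 172, 127, 134] 0.354
219 [157, 230, 247, 245, 235, 230, 222, 182, 117, 74, 64, 64, 66, 68, 70, 68, 63, 64, 93, 157, 196, 210, 226, 242, 248, 218, 150, 124] 0.346
221 [164, 232, 244, 234, 224, 218, 179, 106, 64, 66, 70, 67, 71, 73, 69, 66, 70, 64, 64, 97, 166, 196, 202, 231, 243, 233, 173, 134] 0.338
223 [230, 248, 242, 225, 212, 203, 158, 93, 65, 67, 67, 71, 72, 72, 71, 72, 69, 67, 62, 77, 136, 176, 185, 212, 241, 249, 213, 135] 0.328
225 [191, 238, 241, 222, 202, 195, 167, 104, 71, 68, 69, 68, 68, 69, 70, 69, 68, 66, 67, 96, 147, 173, 179, 207, 243, 247, 199, 132] 0.325
227 [161, 235, 247, 236, 192, 174, 175, 131, 80, 59, 64, 65, 67, 64, 63, 61, 67, 77, 107, 142, 160, 166, 184, 229, 245, 234, 172, 132] 0.251
229 [133, 180, 238, 245, 237, 180, 108, 68, 59, 61, 64, 62, 63, 62, 63, 62, 66, 99, 144, 160, 162, 179, 2
[... 842 characters left out ...]
6, 245, 245] 0.221
243 [245, 246, 248, 243, 176, 77, 50, 60, 62, 60, 64, 63, 65, 61, 63, 64, 63, 57, 92, 196, 245, 247, 246, 246, 246, 245, 246, 246] 0.216
245 [246, 247, 248, 241, 165, 76, 56, 61, 61, 63, 62, 64, 65, 65, 66, 63, 63, 55, 76, 170, 241, 248, 247, 246, 245, 245, 246, 245] 0.211
247 [246, 247, 248, 229, 145, 67, 54, 62, 63, 67, 64, 63, 68, 61, 62, 68, 62, 59, 74, 163, 242, 249, 247, 246, 246, 247, 246, 246] 0.21
249 [249, 250, 252, 226, 139, 67, 60, 61, 65, 62, 66, 66, 72, 65, 66, 66, 67, 60, 64, 138, 238, 252, 250, 248, 228, 205, 233, 248] 0.205
251 [187, 190, 187, 146, 91, 60, 59, 61, 60, 65, 61, 66, 66, 66, 64, 65, 64, 60, 57, 93, 158, 186, 190, 187, 159, 141, 134, 140] 0.202
```

>>> apply_moves --moves '[{"jaw": 0.1,"offset": [-4.4,1.3,15],"rot": [0,0,0]},{"jaw": 0.1,"offset": [0,0,18],"rot": [0,0,0]},{"jaw": 0.1,"offset": [0,0,12],"rot": [0,0,0]},{"jaw": 0.1,"offset": [0,0,8],"rot": [0,0,0]},{"jaw": 0.1,"offset": [0,0,0],"rot": [0,0,0]}]'

```text
time_s: 20.0
eef_pos: [0.5211, -0.26, 0.2009]
eef_rot: [0.215, -0.073, 0.974, 0.016]
wrist_force: [2.7, -0.0, -0.7]
opening: 0.24
grasp_force: 59.0
```

Clean entry. Continuing down; 75 mm remain.

>>> apply_moves --moves '[{"jaw": 0.1,"offset": [0,0,12],"rot": [0,0,0]},{"jaw": 0.1,"offset": [0,0,14],"rot": [0,0,0]},{"jaw": 0.1,"offset": [0,0,14],"rot": [0,0,0]},{"jaw": 0.1,"offset": [0,0,14],"rot": [0,0,0]},{"jaw": 0.1,"offset": [0,0,10],"rot": [0,0,0]}]'

```text
time_s: 20.62
eef_pos: [0.5479, -0.2563, 0.1425]
eef_rot: [0.215, -0.073, 0.974, 0.016]
wrist_force: [2.9, 0.5, 3.3]
opening: 0.239
grasp_force: 59.3
```

>>> apply_moves --moves '[{"jaw": 0.1,"offset": [0,0,5],"rot": [0,0,0]},{"jaw": 0.1,"offset": [0,0,3],"rot": [0,0,0]},{"jaw": 0.1,"offset": [0,0,3],"rot": [0,0,0]},{"jaw": 0.1,"offset": [0,0,2],"rot": [0,0,0]},{"jaw": 0.1,"offset": [0,0,0],"rot": [0,0,0]}]'

```text
time_s: 21.25
eef_pos: [0.5525, -0.2558, 0.1327]
eef_rot: [0.214, -0.073, 0.974, 0.015]
wrist_force: [-6.3, 1.9, 14.2]
opening: 0.24
grasp_force: 61.3
```

>>> apply_moves --moves '[{"jaw": 0.1,"offset": [0,0,1],"rot": [0,0,0]},{"jaw": 0.5,"offset": [0,0,-2],"rot": [0,0,0]},{"jaw": 0.5,"offset": [0,0,0],"rot": [0,0,0]},{"jaw": 0.5,"offset": [0,0,-20],"rot": [0,0,0]},{"jaw": 0.5,"offset": [0,0,-50],"rot": [0,0,0]}]'

```text
time_s: 21.88
eef_pos: [0.5213, -0.2579, 0.1928]
eef_rot: [0.212, -0.073, 0.974, 0.018]
wrist_force: [0.1, -1.0, 1.1]
opening: 0.499
grasp_force: 0.0
```

>>> apply_moves --moves '[{"jaw": 0.5,"offset": [0,20,-55],"rot": [0,0,0]},{"jaw": 0.2,"offset": [0,20,-10],"rot": [0,0,0]},{"jaw": 0,"offset": [0,0,0],"rot": [0,0,0]},{"jaw": 0,"offset": [0,0,0],"rot": [0,0,0]},{"jaw": 0,"offset": [0,0,0],"rot": [0,0,0]}]'

```text
time_s: 22.5
eef_pos: [0.49, -0.2243, 0.2533]
eef_rot: [0.214, -0.072, 0.974, 0.016]
wrist_force: [0.3, -0.1, -0.4]
opening: -0.002
grasp_force: 0.0
```

```bash
python3 look.py w8; python3 - <<'E'
from h import *
z=np.load('pics/w8.npz');im,d,K,M=[z[k] for k in('im','d','K','M')];P=cloud('w',d,K,M)
hsv=cv2.cvtColor(im,cv2.COLOR_RGB2HSV);H,S,V=[hsv[...,i].astype(int) for i in range(3)]
Rw=wellrot(8.5)@np.diag([-1,1,-1])
for nm,w,c in(('red',[.5502,-.1750,.1120],(H<8)|(H>172)),('blue',[.5621,-.2540,.1120],abs(H-115)<15)):
    E=(P-np.array(w))@Rw;m=(S>100)&c&(abs(E[...,1])<.02)&(abs(E[...,0])<.025)&(E[...,2]>.005)&(E[...,2]<.09);q=E[m];print(nm,m.sum(),np.percentile(q,[2,50,90,98],axis=0))
E=(P-np.array([.5562,-.2145,.1120]))@Rw
g=(E[...,2]>.033)&(E[...,2]<.047)&(abs(E[...,1])<.012)&(E[...,0]>.02)&(E[...,0]<.06);print('grip',g.sum(),np.percentile(E[g],[2,50,98],axis=0))
m=(S>150)&(H>5)&(H<20)&(V>60);m[:, :400]=0;m[:200]=0;m[300:]=0;m[:,560:]=0
ys,xs=np.nonzero(m);(u,v),r=cv2.minEnclosingCircle(np.c_[xs,ys].astype(np.float32));print('ball px',u,v,r,at_z(K,M,u,v,.152))
b=np.array(w)*0
# ball by console geometry
Rz=R.from_euler('z',8.5,degrees=True).as_matrix()
E
python3 - <<'E'
from h import *
im=np.load('pics/w8.npz')['im'];c=im[90:390,120:560];cv2.imwrite('pics/w8c.png',c[:,:,::-1])
E
```

```text
22.5 [[-0.8983 -0.148   0.4137  0.49  ]
 [-0.1339  0.989   0.063  -0.2243]
 [-0.4184  0.0012 -0.9082  0.2533]] [-0.874  -0.1436  1.9519  0.4062  1.1321 -2.7301] -0.001995812280908364
red 1003 [[-0.0109 -0.0109  0.0061]
 [-0.0057 -0.0033  0.0582]
 [ 0.006   0.0064  0.06  ]
 [ 0.0089  0.0089  0.0607]]
blue 1002 [[-0.0111 -0.0087  0.0063]
 [-0.0058  0.0032  0.0583]
 [ 0.0058  0.0097  0.0602]
 [ 0.0086  0.0106  0.0609]]
grip 263 [[ 0.0298 -0.0069  0.0336]
 [ 0.0339 -0.0007  0.0388]
 [ 0.0396  0.0063  0.0408]]
ball px 479.6851806640625 246.09259033203125 18.130197525024414 [ 0.5333 -0.0951  0.152 ]
```

View pics/w8c.png

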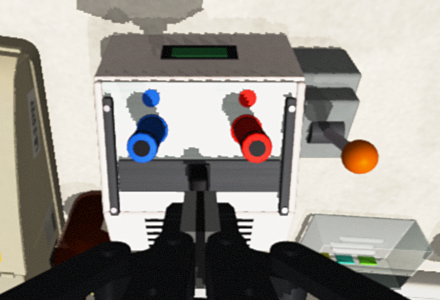

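Both heads end 60 mm above the face, so both probes are fully home. Blue is at crop (145,145) and red at (255,145). The shutter is still back and the lever still off at (360,157). Next is the lever, where geometry and depth agree on a ball position of about (0.523, -0.099, 0.152).

```bash
python3 - <<'E'
from h import *
plan([.476,-.1056,.245],wellrot(8.5,0),n=4)
E
```

```text
rows 4 rot/row [ 0.02  6.19 -0.  ] total mm [  0.3 119.5   9.3]
[0.1, 29.9, 2.3]
[-0.2, 29.9, 2.3]
[-0.4, 29.9, 2.3]
[-0.7, 29.9, 2.2]
```

>>> apply_moves --moves '[{"jaw": 0,"offset": [0,30,2],"rot": [0,6.2,0]},{"jaw": 0,"offset": [0,30,2],"rot": [0,6.2,0]},{"jaw": 0,"offset": [0,30,2],"rot": [0,6.2,0]},{"jaw": 0,"offset": [-1,30,2],"rot": [0,6.2,0]},{"jaw": 0,"offset": [0,0,0],"rot": [0,0,0]}]'

```text
time_s: 23.18
eef_pos: [0.4763, -0.1031, 0.2461]
eef_rot: [-0.001, -0.076, 0.997, 0.0]
wrist_force: [-0.8, 0.8, 0.3]
opening: -0.004
grasp_force: 0.0
```

>>> apply_moves --moves '[{"jaw": 0,"offset": [0,0,40],"rot": [0,0,0]},{"jaw": 0,"offset": [0,0,40],"rot": [0,0,0]},{"jaw": 0,"offset": [0,0,22],"rot": [0,0,0]},{"jaw": 0,"offset": [0,0,0],"rot": [0,0,0]},{"jaw": 0,"offset": [0,0,0],"rot": [0,0,0]}]'

```text
time_s: 23.8
eef_pos: [0.4761, -0.1061, 0.1459]
eef_rot: [0.001, -0.074, 0.997, -0.001]
wrist_force: [0.6, -0.2, 0.1]
opening: -0.003
grasp_force: 0.0
```

>>> apply_moves --moves '[{"jaw": 0,"offset": [-15,0,0],"rot": [0,0,0]},{"jaw": 0,"offset": [-15,0,0],"rot": [0,0,0]},{"jaw": 0,"offset": [-15,0,0],"rot": [0,0,0]},{"jaw": 0,"offset": [-15,0,0],"rot": [0,0,0]},{"jaw": 0,"offset": [-15,0,0],"rot": [0,0,0]}]'

```text
time_s: 24.42
eef_pos: [0.5509, -0.0937, 0.145]
eef_rot: [0.0, -0.074, 0.997, -0.0]
wrist_force: [-0.7, -1.6, -0.0]
opening: 0.003
grasp_force: 0.5
```

>>> apply_moves --moves '[{"jaw": 0,"offset": [-8,0,0],"rot": [0,0,0]},{"jaw": 0,"offset": [-8,0,0],"rot": [0,0,0]},{"jaw": 0,"offset": [-5,0,0],"rot": [0,0,0]},{"jaw": 0,"offset": [0,0,0],"rot": [0,0,0]},{"jaw": 0,"offset": [0,0,0],"rot": [0,0,0]}]'

```text
time_s: 25.05
eef_pos: [0.5705, -0.091, 0.1453]
eef_rot: [0.0, -0.074, 0.997, -0.0]
wrist_force: [-0.9, 0.3, -0.0]
opening: 0.003
grasp_force: 0.0
```

Contact has been made but the stop is not reached yet. Pushing on.

>>> apply_moves --moves '[{"jaw": 0,"offset": [-3,0,0],"rot": [0,0,0]},{"jaw": 0,"offset": [-3,0,0],"rot": [0,0,0]},{"jaw": 0,"offset": [-2,0,0],"rot": [0,0,0]},{"jaw": 0,"offset": [-2,0,0],"rot": [0,0,0]},{"jaw": 0,"offset": [0,0,0],"rot": [0,0,0]}]'

```text
time_s: 25.68
eef_pos: [0.577, -0.0899, 0.1447]
eef_rot: [-0.004, -0.074, 0.997, -0.0]
wrist_force: [-15.3, -2.2, 8.9]
opening: -0.002
grasp_force: 8.0
```

Stop reached at about 15 N. Backing off, rising clear and verifying.

>>> apply_moves --moves '[{"jaw": 0,"offset": [20,0,0],"rot": [0,0,0]},{"jaw": 0,"offset": [30,0,0],"rot": [0,0,0]},{"jaw": 0,"offset": [40,0,-40],"rot": [0,0,0]},{"jaw": 0,"offset": [20,0,-50],"rot": [0,0,0]},{"jaw": 0,"offset": [0,0,0],"rot": [0,0,0]}]'

```text
time_s: 26.3
eef_pos: [0.4734, -0.1071, 0.24]
eef_rot: [0.004, -0.074, 0.997, -0.003]
wrist_force: [0.4, -0.2, 0.5]
opening: 0.002
grasp_force: 0.0
```

```bash
python3 - <<'E'
from h import *
o=ctrl.get_obs();print(o['time_s'],o['eef_pos'],o['wrist_force'])
Rz=R.from_euler('z',8.5,degrees=True).as_matrix()
K,M=pose('scene');ims=[]
im,d=ctrl.camera('scene');P=cloud('s',d,K,M)
hsv=cv2.cvtColor(im,cv2.COLOR_RGB2HSV);H,S,V=[hsv[...,i].astype(int) for i in range(3)]
m=(S>150)&(H>5)&(H<20)&(V>60)&(P[...,2]>.12)&(abs(P[...,1]+.09)<.06)&(d>0)
q=P[m];print('ball',m.sum(),np.median(q,0),'console',Rz.T@(np.median(q,0)-[.573,-.212,0]))
Rw=wellrot(8.5)@np.diag([-1,1,-1])
for nm,w,c in(('red',[.5502,-.1750,.1120],(H<8)|(H>172)),('blue',[.5621,-.2540,.1120],abs(H-115)<15)):
    E=(P-np.array(w))@Rw;mm=(S>100)&c&(abs(E[...,1])<.02)&(abs(E[...,0])<.025)&(E[...,2]>.005)&(E[...,2]<.09);print(nm,mm.sum(),np.percentile(E[mm],[2,98],axis=0))
z=np.load('pics/scene0.npz')['im'].astype(int)
for nm,a in(('cup',(285,325,288,330)),('yellow',(243,256,188,216))):
    s=np.s_[a[2]:a[3],a[0]:a[1]];print(nm,np.abs(im[s].astype(int)-z[s]).mean())
E
```

```text
26.3 [ 0.4734 -0.1071  0.24  ] [ 0.3699 -0.2091  0.4663]
ball 114 [ 0.5915 -0.089   0.1594] console [0.0364 0.1189 0.1594]
red 262 [[-0.0122 -0.0087  0.0069]
 [ 0.0074  0.0108  0.0616]]
blue 279 [[-0.0122 -0.0079  0.007 ]
 [ 0.0076  0.0115  0.0622]]
cup 9.91468253968254
yellow 8.084249084249084
```

The partly hidden ball gives an uncertain angle, so I clear the arm and check again.

>>> apply_moves --moves '[{"jaw": 0,"offset": [20,30,-50],"rot": [0,0,0]},{"jaw": 0,"offset": [20,40,-40],"rot": [0,0,0]},{"jaw": 0,"offset": [10,50,0],"rot": [0,0,0]},{"jaw": 0,"offset": [0,50,0],"rot": [0,0,0]},{"jaw": 0,"offset": [0,0,0],"rot": [0,0,0]}]'

```text
time_s: 26.98
eef_pos: [0.3962, 0.0579, 0.3242]
eef_rot: [-0.0, -0.077, 0.997, 0.0]
wrist_force: [0.3, -1.4, -0.7]
opening: 0.0
grasp_force: 0.0
```

```bash
python3 - <<'E'
from h import *
Rz=R.from_euler('z',8.5,degrees=True).as_matrix()
for n in('scene','top'):
    K,M=pose(n);im,d=ctrl.camera(n);im0=np.load(f'pics/{n}0.npz')
    for tag,i,dd in(('before',im0['im'],im0['d']),('after',im,d)):
        P=cloud('s',dd,K,M);hsv=cv2.cvtColor(i,cv2.COLOR_RGB2HSV);H,S,V=[hsv[...,k].astype(int) for k in range(3)]
        m=(S>130)&(H>5)&(H<20)&(V>60)&(P[...,2]>.12)&(abs(P[...,1]+.09)<.06)&(dd>0)&(P[...,0]<.65)
        ys,xs=np.nonzero(m);(u,v),r=cv2.minEnclosingCircle(np.c_[xs,ys].astype(np.float32))
        print(n,tag,m.sum(),u,v,r,'console',Rz.T@(at_z(K,M,u,v,.152)-[.573,-.212,0]))
        y=(S>120)&(abs(H-25)<6)&(P[...,2]>.1)&(abs(P[...,1]-.28)<.04);print(' yellow',np.median(P[y],0))
    if n=='scene': cv2.imwrite('pics/end.png',im[120:400,180:560,::-1])
    for t in('cup',):
        print([np.round(r['position'],1) for r in ctrl.outline_of(n,t)[:1]])
E
```

```text
scene before 124 414.0 241.2857208251953 6.58548641204834 console [-0.0185  0.1207  0.152 ]
 yellow [0.5215 0.2752 0.1308]
scene after 113 421.25 223.25 6.373874664306641 console [0.0474 0.1206 0.152 ]
 yellow [0.5216 0.2752 0.1295]
[array([304.9, 310. ])]
top before 118 417.5 215.5 6.041623115539551 console [-0.0239  0.117   0.152 ]
 yellow [0.5281 0.2759 0.1493]
top after 114 411.7315673828125 181.95263671875 6.0863800048828125 console [0.0466 0.1175 0.152 ]
 yellow [0.5285 0.2764 0.1499]
[]
```

View pics/end.png

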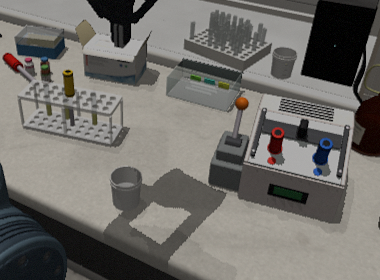

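The end view shows the lever thrown over, with its ball at crop (242,103). The ball measures about 47 mm behind the console's origin in both cameras, against 43 mm nominal at its stop. Red and blue sit in their wells, and yellow and the cup are unmoved. Handing in.

```bash
python3 -c "
from bench import ctrl
print(ctrl.hand_in())"
```

```text
the job is handed in; nothing more can be done
None
```

The job is handed in, with no verdict returned: the shutter is fully back, the red and blue probes are home in their wells, the lever is thrown to its stop, and the yellow probe and cup are where they started.

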